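# Slide the stain tins home into the sprung craft-room crate

### The job

Put the red tin and the blue tin away in the divided crate, each upright in the cell of its own colour: slide them along the board without lifting or tipping them, push each past its cell's two sprung catches, and on until it presses firmly against the coloured stop plate at the back. Do not shove the crate: it may shift by half a centimetre at most. Leave the yellow tin in its cell and the other things on the table alone.

Things in the scene. Friction and masses are not known exactly. Their poses are not given: they have to be found in the camera images.
- board: Fixed white laminate board, 290 (its x) x 640 (its y) x 12 mm thick, lying on the table; origin at the centre of its underside, its top 12 mm above the origin. The crate stands just beyond its +x edge. x and y axes lie along its edges, z up.
- crate: Loose plywood crate, 132 mm deep (x) x 292 mm wide (y), 1.8 to 2.2 kg: slides if pushed with some 11 N or more. Origin: centre of underside; x points from the open front (facing the board) to the back wall, z up; no top. Floor 11 mm thick (1 mm below the board's top, 2 mm gap). Cells centred at y = +94 (red), 0 (yellow), -94 mm (blue), 84 wide; walls 10 mm thick, 66 mm high.
- crate_back: The crate's back wall (10 mm thick, 55 mm tall) with the coloured stop plates it carries: red, yellow, blue, one per cell, 8 mm thick, 72 mm wide, upright, reaching 58 mm above the cell floor. Red and blue plates are screwed tight anywhere from 0 to 32 mm ahead of the wall; that setting differs each time and is not reported: feel for it. Origin: underside of the wall, mid-thickness.
- cell_red (a point): Point on the red cell's floor, midway between its walls: where the centre of the red tin's underside is when it touches its stop plate, if that plate is at its deepest setting. With the plate set n mm forward (n = 0 to 32) the tin stops n mm sooner, towards the crate's -x. Moves with the crate; axes as the crate's.
- cell_blue (a point): The same for the blue tin in the blue cell.
- mouth_red (a point): Point on the red cell's floor midway between its two sprung catches, 57.6 mm before cell_red. The catches (alike in every cell) are upright steel posts, 14 mm thick, 34 mm tall, 62 mm clear between them; each yields sideways into its wall (200 N/m). A tin needs a push of 4 to 8 N to pass; they have closed behind its flanks once its centre is 25 mm or more past this point.
- mouth_blue (a point): The same point for the blue cell.
- tin_red: Closed metal tin, round, 76 mm in diameter and 70 mm tall, 0.3 to 0.6 kg, red band and red lid; stands upright on the board. Origin at the centre of its underside, z up along its axis.
- tin_blue: The same tin with blue band and lid. The red and the blue tin may each stand on either side of the board.
- tin_yellow: The same tin with yellow band and lid, already home in the crate's middle cell; leave it there.
- glue_pot: Bystander: small round glue pot with an orange cap, 42 mm in diameter, 48 mm tall, standing on the board between the two tins. Origin at the centre of its underside.
- awl: Bystander: wood-handled awl, 150 mm long, lying near the board's near edge, on its +y half. Long axis x.
- pliers: Bystander: red-handled pliers, 130 mm long, 12 mm thick, lying near the board's near edge, on its -y half. Long axis x.
- hammer: Bystander: hammer with a red handle, 280 mm long, lying on the table on the robot's right. Long axis x.
- file: Bystander: wood-handled tool, 220 mm long, lying on the table on the robot's left. Long axis x.
- cup: Bystander: white plastic cup, 72 mm in diameter, 85 mm tall, standing on the table on the robot's left. Origin at the centre of its underside.
Not all that is in view belongs to the job. Leave any turquoise look-alike of the tin_blue alone.

How it is judged:
By the outcome, as a careful person would: the job done as asked, in the order asked, and still so for the second after the job is handed in, with the robot touching nothing.
It also fails if it takes over 72 s, if anything falls off the work surface, if the arm or the gripper's body presses on something with over 40 N, if the wrist force passes 120 N, or if a joint passes its speed limit or range.

### The arm

A 6-joint arm with a two-finger parallel gripper is mounted at the origin on the work surface. World frame = base frame: x ahead of the robot, y to its left, z up, the work surface at z = 0. Lengths are in m, angles in degrees, forces in N, time in s.
With the tool pointing down it reaches from about 0.35 to 0.875 m from the base axis. Payload 4.2 kg.
Tool frame: the origin (TCP) lies midway between the tips of the shut fingers; the grasp point (between the pads) lies 19 mm behind it; z points along the fingers, y is the line along which they close (so a half turn about z gives the same grasp; the last joint's range is limited). The gripper opens to 87 mm and grips with 3 to 60 N. Pads are 19 mm wide; open, the fingers measure 117 mm over their backs; the gripper's body (75 mm by 190 mm) begins 51 mm behind the grasp point.
Start: joints at [90.963, 22.042, 0.453, 0, -68.411, -14.817], TCP at [0.15, 0.607, 0.201] pointing down, gripper open.
Joint ranges: [-179.83, 179.83], [-69.29, 118.12], [-61.27, 80.66], [-181.25, 117.63], [-171.15, -9.14], [-177.46, 177.46]. Speed limits (degrees/s): [159.86, 159.86, 180, 180, 180, 180].

### API

Orientations are given as a 3x3 rotation matrix whose columns are the frame's x, y, z axes.
In Python, from station import sense, capture, camera_params, finish_job gives the robot as it stands.
- The arm moves only by the tool drive_tool, never from a script. Its argument "rows" is a list of rows, each an object of numbers: "tx", "ty", "tz": the shift along the tool's x, y, z in cm; "ax", "ay", "az": the turn, a rotation vector about the tool's x, y, z in rad; "claw": the finger opening in cm, from 0 to 8.7. In form: [{"tx": .., "ty": .., "tz": .., "ax": .., "ay": .., "az": .., "claw": ..}, ...]. A call has 1 to 10 rows; each row shifts and turns the commanded pose from where the row before left it, along the tool's axes as they then stand; what a row does not reach is not made up. A row lasts 1/12 s, in which the tool goes at most 41.7 mm and 7.16 degrees, less where a joint would pass 70% of its speed; a pose out of reach is approached as far as the arm can. A call with a gripper value outside its range is refused whole. The fingers move at their own pace and stop on an object; the grip force is fixed at half the most. Time passes only in rows, so rows that do not move let the fingers close. It gives the time, the measured TCP pose, the force, the opening and the grip force at its end, in the units of the state.
- sense(): the state, without advancing time (a new reading comes with each control period).
- capture(name): name is "scene" or "top" or "wrist"; returns (picture, depth): 384x512x3 uint8, red, green, blue; 384x512 float32, m along the optical axis (not along the pixel's ray), 0 where there is no reading.
- camera_params(name): a dict with "intrinsics" (3x3 intrinsics, pixels), "k1" (the pictures are not rectified: a ray, as slopes to the right and down, at radius r is drawn at 1 + k1 r^2 times it, then the intrinsics apply), "R" (3x3) and "t" (3): a world point X has camera coordinates R X + t; the wrist camera has in their place "tool_from_camera" (4x4, takes a point from camera to tool coordinates, whose origin is the TCP and whose axes are the flange's). Camera axes: x right, y down, z forward; pixel columns grow to the right and rows downward; lengths in m; the calibration is good to about 2 mm. A picture is of the moment at which its call begins: read the wrist's pose just before it. camera_params takes no time and is no camera call.
- finish_job(): hands the job in; it is judged then, once.
The state is a dict: "time_s": time; "joints": joint angles; "joint_velocities": joint speeds; "effort": joint torques, N m; "tcp_pos": TCP position; "ee_rot": TCP orientation; "wrist_force": force on the tool from outside, world axes, zero at the start; "moment": the same for the moment, N m; "gripper_width": opening from 0.0 (shut) to 1.0 (fully open); "gripper_force": force on a finger pad.
Only numpy, scipy, OpenCV 4.12 (cv2) and the standard library are available. Lean on these libraries where they do the work, as an engineer would, in place of code of your own. Each camera call takes 0.05 s, during which the arm holds its last target. There are 200 camera calls.

## Working session

There is one attempt and no reset: what is moved stays moved. The work goes in short steps, Python scripts to look and compute and a tool call to move; the robot and the scene stay as the last step left them, time stands still between calls to the robot, and variables do not carry over. Pictures are saved under pics/ and viewed, at most 10 in all, crops included, and the job is handed in when it is done.

Besides the shell and the picture viewer there is one more tool, called as name(argument=value, ...) on one line, values as JSON. drive_tool: Moves the arm, as the interface text tells. Its arguments: {"type":"object","properties":{"rows":{"type":"array"}},"required":["rows"]}

```bash
mkdir -p pics; ls
python3 - <<'E'
from station import *
import cv2,numpy as np
s=sense();print(s)
for n in("top","scene"):
    p,d=capture(n);np.savez(f"{n}.npz",p=p,d=d);cv2.imwrite(f"pics/{n}.png",p[:,:,::-1]);print(n,camera_params(n))
E
```

```text
pics
{'time_s': 0.0, 'joints': array([ 9.09640150e+01,  2.20902192e+01,  3.80726488e-01, -2.99349126e-02,
       -6.84100707e+01, -1.48176789e+01]), 'joint_velocities': array([-0.08003203, -0.00513354,  0.00164607, -0.06791732, -0.08968166,
        0.02310099]), 'effort': array([ 4.48634955e-04, -3.90662134e+01,  1.87393588e+01,  4.21975762e+00,
        1.09255279e-02, -1.90472188e-04]), 'tcp_pos': array([0.14946289, 0.60620803, 0.20036937]), 'ee_rot': array([[ 9.70864284e-01, -2.39629587e-01, -4.50630601e-04],
       [-2.39630002e-01, -9.70862027e-01, -2.09460557e-03],
       [ 6.44293292e-05,  2.14156235e-03, -9.99997705e-01]]), 'wrist_force': array([-1.06023854,  0.23601186,  0.28884965]), 'moment': array([-0.02209885,  0.01186384, -0.00063401]), 'gripper_force': 0.0, 'gripper_width': 0.9993300167690403}
top {'intrinsics': array([[458.01288706,   0.        , 255.88240933],
       [  0.        , 458.01288706, 195.63429458],
       [  0.        ,   0.        ,   1.        ]]), 'k1': -0.10023027895979891, 'R': array([[ 0.00603437, -0.99971802,  0.02296685],
       [-0.99323119, -0.00865625, -0.11583124],
       [ 0.11599738, -0.02211242, -0.99300335]]), 't': array([-0.01424241,  0.48435503,  1.24831773])}
scene {'intrinsics': array([[499.71886809,   0.        , 257.6590146 ],
       [  0.        , 499.71886809, 186.94412256],
       [  0.        ,   0.        ,   1.        ]]), 'k1': -0.13313701818919332, 'R': array([[-0.74065007,  0.6715254 ,  0.02216091],
       [ 0.39058386,  0.45715802, -0.79903116],
       [-0.54670076, -0.58314679, -0.6008811 ]]), 't': array([ 0.35275099, -0.16538882,  1.78315422])}
```

View pics/top.png

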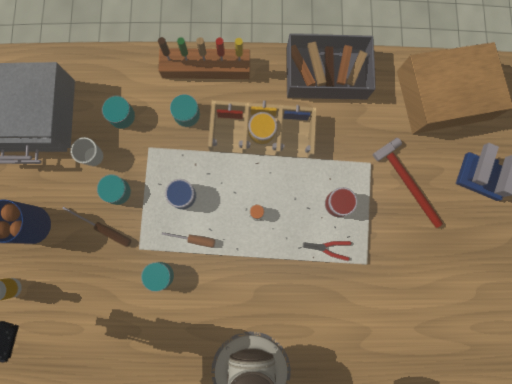

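View pics/scene.png

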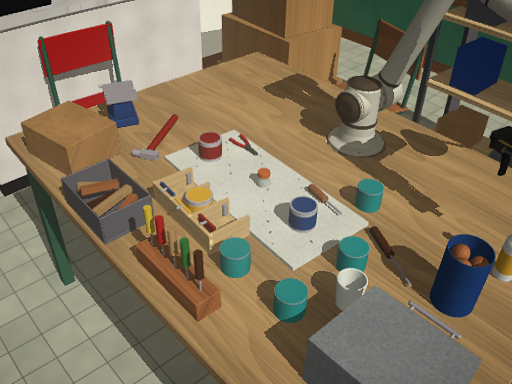

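The top view shows the blue tin on the left (180,194), the red tin on the right (342,203) and the glue pot at (257,212). The crate's red cell is on the left (230,125) and its blue cell is on the right (297,125), so the tins have to cross over. Next I'll measure positions.

```bash
cat > h.py <<'E'
import numpy as np,cv2
from station import *
def cloud(n,d,T=None):
    c=camera_params(n);K=c['intrinsics'];v,u=np.mgrid[0:384,0:512]
    pts=np.stack([u,v],-1).reshape(-1,1,2).astype(float)
    xy=cv2.undistortPoints(pts,K,np.array([c['k1'],0,0,0.])).reshape(384,512,2)
    C=np.dstack([xy*d[...,None],d]).astype(float)
    if n=='wrist':
        M=T@c['tool_from_camera'];return C@M[:3,:3].T+M[:3,3]
    return (C-c['t'])@c['R']
def circ(P):
    h=cv2.convexHull(P[:,:2].astype(np.float32)*1000);(c,r)=cv2.minEnclosingCircle(h);return np.round(c,1),round(r,1)
E
python3 - <<'E'
from h import *
f=np.load('top.npz');p,d=f['p'],f['d'];W=cloud('top',d)
hsv=cv2.cvtColor(p,cv2.COLOR_RGB2HSV);H,S,V=hsv[...,0].astype(int),hsv[...,1],hsv[...,2]
def reg(u0,u1,v0,v1):
    m=np.zeros(d.shape,bool);m[v0:v1,u0:u1]=1;return m&(d>0)
Z=W[...,2]
for n,b,z0,z1 in[('blue',(155,205,170,220),.074,.092),('red',(320,365,180,225),.074,.092),('yel',(240,285,105,145),.073,.092),('pot',(243,272,198,228),.05,.07)]:
    m=reg(*b)&(Z>z0)&(Z<z1);P=W[m];print(n,len(P),np.median(P[:,2]),circ(P),P[:,:2].mean(0)*1000, (P[:,:2].min(0)+P[:,:2].max(0))*500)
m=reg(135,380,140,270)&(Z>.004)&(Z<.02)&(S<60)&(V>90)
r=cv2.minAreaRect(W[m][:,:2].astype(np.float32)*1000);print('board',r,np.median(Z[m]),cv2.boxPoints(r))
m=reg(200,325,90,160)&(Z>.05)&(Z<.073)
r=cv2.minAreaRect(W[m][:,:2].astype(np.float32)*1000);print('crate',r,np.median(Z[m]),cv2.boxPoints(r))
# rendered ortho map of crate 1px=0.5mm height-colored
a=W[reg(195,330,85,165)]
cv2.imwrite('pics/c1.png',cv2.resize(p[80:230,130:390,::-1],None,fx=3,fy=3,interpolation=cv2.INTER_CUBIC))
E
```

```text
blue 654 0.08206233572852978 (array([484.6, 195. ]), 39.0) [484.43041172 194.92355963] [484.08577453 195.84926481]
red 645 0.0819465308190633 (array([ 466.2, -242.5]), 39.1) [ 465.86922278 -242.27786844] [ 466.0702948  -242.25796439]
yel 617 0.08114566606958197 (array([679.8, -28. ]), 46.5) [672.05895034 -24.52273208] [678.73299862 -23.77343752]
pot 152 0.0590158899403436 (array([438.7, -10.9]), 18.8) [438.48136278 -11.02427793] [437.78245302 -11.93177591]
board ((471.0511474609375, -24.253265380859375), (678.5975341796875, 348.1939392089844), 89.7073974609375) 0.011539067011259197 [[ 295.2237  -362.6585 ]
 [ 643.41315 -364.4367 ]
 [ 646.8786   314.15198]
 [ 298.68915  315.93018]]
crate ((697.7593994140625, -39.30601501464844), (314.8152770996094, 183.50814819335938), 86.6990737915039) 0.06468083247921846 [[ 597.094   -191.16928]
 [ 780.2977  -201.73572]
 [ 798.4248   112.55725]
 [ 615.22107  123.12369]]
```

View pics/c1.png

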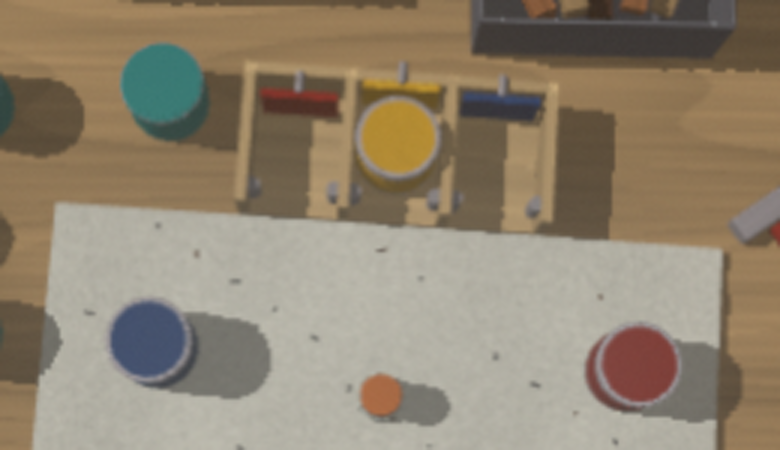

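The crop shows the crate's four walls at columns 243, 350, 453 and 549. The catches are near row 190, and both coloured plates sit slightly ahead of the back wall. I'll fit the crate's pose next.

```bash
cat > fit.py <<'E'
from h import *
from scipy.optimize import differential_evolution
def fit(W,d):
    Z=W[...,2];m=(d>0)&(Z>.059)&(Z<.071)&(W[...,0]>.55)&(W[...,0]<.83)&(W[...,1]>-.24)&(W[...,1]<.19)
    P=W[m][:,:2]*1000
    def score(q):
        c,s=np.cos(q[2]),np.sin(q[2]);D=P-q[:2];x=D@[c,s];y=D@[-s,c]
        dy=np.min([abs(y-k) for k in(-141,-47,47,141)],0)   # wall centrelines
        inx=1/(1+np.exp((abs(x)-66)/.7)); 
        # coverage: reward inside strip, penalise outside lines close to crate
        ins=inx/(1+np.exp((dy-5)/.7))
        bad=(abs(x)<72)*(abs(y)<152)*(x<40)*(1-ins)
        return -(ins*(x<45)).sum()+bad.sum()
    r=differential_evolution(score,[(640,720),(-60,20),(-.12,.12)],seed=1,popsize=25,tol=1e-8)
    return r.x,r.fun,len(P)
def pts(q):
    c,s=np.cos(q[2]),np.sin(q[2]);R=np.array([[c,-s],[s,c]])
    return lambda x,y:np.round(q[:2]+R@[x,y],1)
E
python3 - <<'E'
from fit import *
f=np.load('top.npz');p,d=f['p'],f['d'];W=cloud('top',d)
q,s,n=fit(W,d);print(q,np.degrees(q[2]),s,n)
g=pts(q)
for k,y in(('red',94),('blue',-94)):print(k,'cell',g(10,y),'mouth',g(-47.6,y),'stage',g(-100,y))
# catches (z 0.035-.05), yaw of front via board edge and plates
c,s_=np.cos(q[2]),np.sin(q[2]);D=W[...,:2]*1000-q[:2];x=D@[c,s_];y=D@[-s_,c];Z=W[...,2]
hsv=cv2.cvtColor(p,cv2.COLOR_RGB2HSV)
for k,yy in(('red',94),('blue',-94)):
    for nm,z0,z1,xa,xb in(('plate',.062,.075,10,70),('catch',.037,.052,-70,-25)):
        m=(d>0)&(abs(y-yy)<36+6*(nm=='catch'))&(Z>z0)&(Z<z1)&(x>xa)&(x<xb)
        print(k,nm,m.sum(),np.percentile(x[m],[2,25,50,75,98]).round(1) if m.any() else'', np.sort(y[m]).round(0)[::6])
e=[]
m=(abs(Z-.0115)<.006)&(d>0)&(hsv[...,1]<60)
for yy in range(-250,250,10):
    mm=m&(abs(W[...,1]*1000-yy)<5)&(W[...,0]>.45)&(W[...,0]<.66)
    if mm.any():e.append((yy,np.percentile(W[mm][:,0],99)*1000))
e=np.array(e);print(np.polyfit(e[:,0],e[:,1],1),e[::6].round(0).tolist())
E
```

```text
[ 6.65260051e+02 -2.51778569e+01 -6.06793984e-02] -3.476673432827203 -345.9148317558404 1671
red cell [680.9  68. ] mouth [623.4  71.5] stage [571.1  74.7]
blue cell [ 669.5 -119.6] mouth [ 612.  -116.1] stage [ 559.7 -112.9]
red plate 163 [40.7 44.2 49.4 65.4 69.5] [ 60.  62.  65.  68.  70.  72.  76.  78.  82.  85.  87.  90.  92.  93.
  95.  97.  98. 102. 104. 107. 108. 111. 113. 116. 118. 122. 126. 129.]
red catch 8 [-47.9 -46.7 -46.3 -45.1 -42.8] [ 55. 130.]
blue plate 146 [50.2 53.5 59.2 65.7 69.9] [-130. -128. -125. -122. -117. -114. -110. -108. -104. -100.  -97.  -95.
  -93.  -91.  -88.  -85.  -83.  -80.  -77.  -74.  -71.  -68.  -66.  -61.
  -59.]
blue catch 17 [-53.6 -46.7 -45.5 -44.1 -30.2] [-136. -131.  -60.]
[6.10790174e-02 6.06481205e+02] [[-250.0, 589.0], [-190.0, 593.0], [-130.0, 596.0], [-70.0, 601.0], [-10.0, 601.0], [50.0, 608.0], [110.0, 611.0], [170.0, 616.0], [230.0, 619.0]]
```

drive_tool(rows=[{"az": -0.0906, "claw": 8.7}, {"az": -0.0906, "claw": 8.7}, {"tx": 2.7, "ty": 3, "claw": 8.7}, {"tx": 2.7, "ty": 3, "claw": 8.7}, {"tx": 2.7, "ty": 3, "claw": 8.7}, {"tx": 2.7, "ty": 3, "claw": 8.7}, {"tx": 2.7, "ty": 3, "claw": 8.7}, {"tx": 2.7, "ty": 3, "claw": 8.7}, {"tx": 2.7, "ty": 3, "claw": 8.7}, {"tx": 2.7, "ty": 3, "claw": 8.7}])

```text
invalid input at $.rows[0]: expected keys tx, ty, tz, ax, ay, az, claw
```

```bash
cat > go.py <<'E'
import sys,numpy as np
from station import sense
# usage: go.py x y z (mm) -> shift in tool cm; heading error az
s=sense();R=s['ee_rot'];t=np.array(list(map(float,sys.argv[1:4])))/1000
print('t',round(s['time_s'],2),'tcp',(s['tcp_pos']*1000).round(1),'F',s['wrist_force'].round(1),'w',round(s['gripper_width']*87,1),'j',s['joints'].round(0))
print('shift cm',((t-s['tcp_pos'])@R*100).round(2),'heading',np.degrees(np.arctan2(R[1,0],R[0,0])).round(2),'z',R[:,2].round(4))
E
python3 go.py 466 -242 140
```

```text
t 0.1 tcp [149.5 606.3 200.5] F [-0.  -0.2 -0. ] w 86.9 j [ 91.  22.   0.  -0. -68. -15.]
shift cm [51.05 74.76  6.2 ] heading -13.86 z [-4.0e-04 -1.9e-03 -1.0e+00]
```

All keys are required.

drive_tool(rows=[{"tx": 0, "ty": 0, "tz": 0, "ax": 0, "ay": 0, "az": -0.0906, "claw": 8.7}, {"tx": 0, "ty": 0, "tz": 0, "ax": 0, "ay": 0, "az": -0.0906, "claw": 8.7}, {"tx": 2.7, "ty": 3, "tz": 0, "ax": 0, "ay": 0, "az": 0, "claw": 8.7}, {"tx": 2.7, "ty": 3, "tz": 0, "ax": 0, "ay": 0, "az": 0, "claw": 8.7}, {"tx": 2.7, "ty": 3, "tz": 0, "ax": 0, "ay": 0, "az": 0, "claw": 8.7}, {"tx": 2.7, "ty": 3, "tz": 0, "ax": 0, "ay": 0, "az": 0, "claw": 8.7}, {"tx": 2.7, "ty": 3, "tz": 0, "ax": 0, "ay": 0, "az": 0, "claw": 8.7}, {"tx": 2.7, "ty": 3, "tz": 0, "ax": 0, "ay": 0, "az": 0, "claw": 8.7}, {"tx": 2.7, "ty": 3, "tz": 0, "ax": 0, "ay": 0, "az": 0, "claw": 8.7}, {"tx": 2.7, "ty": 3, "tz": 0, "ax": 0, "ay": 0, "az": 0, "claw": 8.7}])

```text
time_s: 0.93
tcp_pos: [0.3513, 0.3522, 0.2012]
ee_rot: [[0.998, -0.06, -0.0], [-0.06, -0.998, -0.0], [-0.0, 0.0, -1.0]]
wrist_force: [0.5, -0.1, -0.1]
gripper_width: 0.999
gripper_force: 0.0
```

```bash
python3 go.py 466 -242 140
```

```text
t 0.93 tcp [351.3 352.2 201.2] F [ 0.5 -0.1 -0.1] w 86.9 j [ 64.  10. -17.  -0. -63.  23.]
shift cm [15.03 58.62  6.14] heading -3.45 z [-4.e-04 -3.e-04 -1.e+00]
```

drive_tool(rows=[{"tx": 1.5, "ty": 3.8, "tz": 0.3, "ax": 0, "ay": 0, "az": 0, "claw": 8.7}, {"tx": 1.5, "ty": 3.8, "tz": 0.3, "ax": 0, "ay": 0, "az": 0, "claw": 8.7}, {"tx": 1.5, "ty": 3.8, "tz": 0.3, "ax": 0, "ay": 0, "az": 0, "claw": 8.7}, {"tx": 1.5, "ty": 3.8, "tz": 0.3, "ax": 0, "ay": 0, "az": 0, "claw": 8.7}, {"tx": 1.5, "ty": 3.8, "tz": 0.3, "ax": 0, "ay": 0, "az": 0, "claw": 8.7}, {"tx": 1.5, "ty": 3.8, "tz": 0.3, "ax": 0, "ay": 0, "az": 0, "claw": 8.7}, {"tx": 1.5, "ty": 3.8, "tz": 0.3, "ax": 0, "ay": 0, "az": 0, "claw": 8.7}, {"tx": 1.5, "ty": 3.8, "tz": 0.3, "ax": 0, "ay": 0, "az": 0, "claw": 8.7}, {"tx": 1.5, "ty": 3.8, "tz": 0.3, "ax": 0, "ay": 0, "az": 0, "claw": 8.7}, {"tx": 1.5, "ty": 3.8, "tz": 0.3, "ax": 0, "ay": 0, "az": 0, "claw": 8.7}])

```text
time_s: 1.77
tcp_pos: [0.4773, -0.0363, 0.1713]
ee_rot: [[0.998, -0.06, -0.0], [-0.06, -0.998, 0.0], [-0.0, -0.0, -1.0]]
wrist_force: [0.5, 0.7, -0.7]
gripper_width: 1.002
gripper_force: 0.0
```

drive_tool(rows=[{"tx": 0, "ty": 3.8, "tz": 0.5, "ax": 0, "ay": 0, "az": 0, "claw": 8.7}, {"tx": 0, "ty": 3.8, "tz": 0.5, "ax": 0, "ay": 0, "az": 0, "claw": 8.7}, {"tx": 0, "ty": 3.8, "tz": 0.5, "ax": 0, "ay": 0, "az": 0, "claw": 8.7}, {"tx": 0, "ty": 3.8, "tz": 0.5, "ax": 0, "ay": 0, "az": 0, "claw": 8.7}, {"tx": 0, "ty": 3.8, "tz": 0.5, "ax": 0, "ay": 0, "az": 0, "claw": 8.7}, {"tx": 0, "ty": 0, "tz": 0, "ax": 0, "ay": 0, "az": 0, "claw": 8.7}, {"tx": 0, "ty": 0, "tz": 0, "ax": 0, "ay": 0, "az": 0, "claw": 8.7}])

```text
time_s: 2.35
tcp_pos: [0.4648, -0.2256, 0.1454]
ee_rot: [[0.998, -0.065, -0.002], [-0.065, -0.998, 0.001], [-0.002, -0.0, -1.0]]
wrist_force: [0.6, -0.1, -0.2]
gripper_width: 0.998
gripper_force: 0.0
```

```bash
python3 go.py 466 -242 24
python3 - <<'E'
from h import *
s=sense();p,d=capture('wrist');T=np.eye(4);T[:3,:3]=s['ee_rot'];T[:3,3]=s['tcp_pos']
W=cloud('wrist',d,T);h=cv2.cvtColor(p,cv2.COLOR_RGB2HSV)
m=(d>0)&(W[...,2]>.07)&(W[...,2]<.095)&(abs(W[...,0]-.466)<.06)&(abs(W[...,1]+.242)<.06)
P=W[m];print(m.sum(),np.median(P[:,2]) if m.any() else 0, circ(P) if m.any() else 0)
cv2.imwrite('pics/w1.png',p[:,:,::-1])
E
```

```text
t 2.35 tcp [ 464.8 -225.6  145.4] F [ 0.6 -0.1 -0.2] w 86.8 j [ -8.  15. -19.  -0. -56.  94.]
shift cm [ 0.26  1.64 12.14] heading -3.72 z [-2.2e-03  5.0e-04 -1.0e+00]
6581 0.08250210900480837 (array([ 466.6, -244.2]), 38.9)
```

drive_tool(rows=[{"tx": 0.3, "ty": 1.75, "tz": 0, "ax": 0, "ay": 0, "az": -0.004, "claw": 8.7}, {"tx": 0, "ty": 0, "tz": 2, "ax": 0, "ay": 0, "az": 0, "claw": 8.7}, {"tx": 0, "ty": 0, "tz": 2, "ax": 0, "ay": 0, "az": 0, "claw": 8.7}, {"tx": 0, "ty": 0, "tz": 0, "ax": 0, "ay": 0, "az": 0, "claw": 8.7}])

```text
time_s: 2.73
tcp_pos: [0.4653, -0.2394, 0.1032]
ee_rot: [[0.998, -0.056, -0.007], [-0.056, -0.998, 0.003], [-0.007, -0.002, -1.0]]
wrist_force: [-1.1, 0.0, -0.6]
gripper_width: 1.001
gripper_force: 0.0
```

```bash
python3 go.py 466.4 -243.3 24
```

```text
t 2.73 tcp [ 465.3 -239.4  103.2] F [-1.1  0.  -0.6] w 87.1 j [-10.  18. -21.  -0. -51.  96.]
shift cm [0.19 0.4  7.92] heading -3.2 z [-0.007   0.0027 -1.    ]
```

drive_tool(rows=[{"tx": 0, "ty": 0.4, "tz": 0, "ax": 0, "ay": 0, "az": 0, "claw": 8.7}, {"tx": 0, "ty": 0, "tz": 0, "ax": 0, "ay": 0, "az": 0, "claw": 8.7}, {"tx": 0, "ty": 0, "tz": 0, "ax": 0, "ay": 0, "az": 0, "claw": 8.7}])

```text
time_s: 2.98
tcp_pos: [0.4688, -0.2454, 0.1079]
ee_rot: [[0.998, -0.055, 0.003], [-0.055, -0.998, -0.001], [0.003, 0.001, -1.0]]
wrist_force: [0.5, -0.3, 0.3]
gripper_width: 1.0
gripper_force: 0.0
```

```bash
python3 go.py 466.4 -243.3 24
```

```text
t 2.98 tcp [ 468.8 -245.4  107.9] F [ 0.5 -0.3  0.3] w 87.0 j [-10.  18. -21.   0. -51.  97.]
shift cm [-0.27 -0.2   8.39] heading -3.18 z [ 2.6e-03 -8.0e-04 -1.0e+00]
```

drive_tool(rows=[{"tx": -0.1, "ty": -0.1, "tz": 0.5, "ax": 0, "ay": 0, "az": 0.005, "claw": 8.7}, {"tx": -0.1, "ty": -0.1, "tz": 1, "ax": 0, "ay": 0, "az": 0, "claw": 8.7}, {"tx": 0, "ty": 0, "tz": 1.2, "ax": 0, "ay": 0, "az": 0, "claw": 8.7}, {"tx": 0, "ty": 0, "tz": 1.2, "ax": 0, "ay": 0, "az": 0, "claw": 8.7}, {"tx": 0, "ty": 0, "tz": 1.2, "ax": 0, "ay": 0, "az": 0, "claw": 8.7}, {"tx": 0, "ty": 0, "tz": 1.2, "ax": 0, "ay": 0, "az": 0, "claw": 8.7}, {"tx": 0, "ty": 0, "tz": 1, "ax": 0, "ay": 0, "az": 0, "claw": 8.7}, {"tx": 0, "ty": 0, "tz": 0.6, "ax": 0, "ay": 0, "az": 0, "claw": 8.7}, {"tx": 0, "ty": 0, "tz": 0, "ax": 0, "ay": 0, "az": 0, "claw": 8.7}, {"tx": 0, "ty": 0, "tz": 0, "ax": 0, "ay": 0, "az": 0, "claw": 8.7}])

```text
time_s: 3.82
tcp_pos: [0.4659, -0.2434, 0.0276]
ee_rot: [[0.998, -0.061, 0.0], [-0.061, -0.998, -0.0], [0.0, 0.0, -1.0]]
wrist_force: [0.1, -0.0, -0.1]
gripper_width: 0.999
gripper_force: 0.0
```

```bash
python3 go.py 466.4 -243.3 24
```

```text
t 3.82 tcp [ 465.9 -243.4   27.6] F [ 0.1 -0.  -0.1] w 86.9 j [-10.  24. -26.   0. -40.  96.]
shift cm [ 0.05 -0.02  0.36] heading -3.52 z [ 0.e+00 -2.e-04 -1.e+00]
```

drive_tool(rows=[{"tx": 0, "ty": 0, "tz": 0, "ax": 0, "ay": 0, "az": 0, "claw": 7.2}, {"tx": 0, "ty": 0, "tz": 0, "ax": 0, "ay": 0, "az": 0, "claw": 7.2}, {"tx": 0, "ty": 0, "tz": 0, "ax": 0, "ay": 0, "az": 0, "claw": 7.2}, {"tx": 0, "ty": 0, "tz": 0, "ax": 0, "ay": 0, "az": 0, "claw": 7.2}, {"tx": 0.1, "ty": -0.3, "tz": 0, "ax": 0, "ay": 0, "az": 0, "claw": 7.2}, {"tx": 0.2, "ty": -0.7, "tz": 0, "ax": 0, "ay": 0, "az": 0, "claw": 7.2}, {"tx": 0.2, "ty": -0.7, "tz": 0, "ax": 0, "ay": 0, "az": 0, "claw": 7.2}, {"tx": 0.2, "ty": -0.7, "tz": 0, "ax": 0, "ay": 0, "az": 0, "claw": 7.2}])

```text
time_s: 4.48
tcp_pos: [0.4745, -0.22, 0.0281]
ee_rot: [[0.998, -0.061, 0.0], [-0.061, -0.998, -0.001], [0.001, 0.001, -1.0]]
wrist_force: [-1.8, -3.9, 4.5]
gripper_width: 0.868
gripper_force: 30.0
```

```bash
python3 go.py 559 75.4 27.6
```

```text
t 4.48 tcp [ 474.5 -220.    28.1] F [-1.8 -3.9  4.5] w 75.6 j [ -7.  24. -26.   0. -40.  93.]
shift cm [ 6.620e+00 -3.001e+01  2.000e-02] heading -3.52 z [ 4.e-04 -1.e-03 -1.e+00]
```

drive_tool(rows=[{"tx": 0.3, "ty": -1.1, "tz": 0, "ax": 0, "ay": 0, "az": 0, "claw": 7.2}, {"tx": 0.3, "ty": -1.4, "tz": 0, "ax": 0, "ay": 0, "az": 0, "claw": 7.2}, {"tx": 0.3, "ty": -1.4, "tz": 0, "ax": 0, "ay": 0, "az": 0, "claw": 7.2}, {"tx": 0.3, "ty": -1.4, "tz": 0, "ax": 0, "ay": 0, "az": 0, "claw": 7.2}, {"tx": 0.3, "ty": -1.4, "tz": 0, "ax": 0, "ay": 0, "az": 0, "claw": 7.2}, {"tx": 0.3, "ty": -1.4, "tz": 0, "ax": 0, "ay": 0, "az": 0, "claw": 7.2}, {"tx": 0.3, "ty": -1.4, "tz": 0, "ax": 0, "ay": 0, "az": 0, "claw": 7.2}, {"tx": 0.3, "ty": -1.4, "tz": 0, "ax": 0, "ay": 0, "az": 0, "claw": 7.2}, {"tx": 0.3, "ty": -1.4, "tz": 0, "ax": 0, "ay": 0, "az": 0, "claw": 7.2}, {"tx": 0.3, "ty": -1.4, "tz": 0, "ax": 0, "ay": 0, "az": 0, "claw": 7.2}])

```text
time_s: 5.32
tcp_pos: [0.5124, -0.0846, 0.0281]
ee_rot: [[0.998, -0.061, -0.001], [-0.061, -0.998, -0.001], [-0.001, 0.001, -1.0]]
wrist_force: [-1.8, -6.3, 6.2]
gripper_width: 0.865
gripper_force: 30.0
```

```bash
python3 go.py 559 75.4 27.6
```

```text
t 5.32 tcp [512.4 -84.6  28.1] F [-1.8 -6.3  6.2] w 75.3 j [  9.  23. -27.   0. -40.  78.]
shift cm [  3.68 -16.25   0.03] heading -3.49 z [-8.0e-04 -1.1e-03 -1.0e+00]
```

drive_tool(rows=[{"tx": 0.4, "ty": -1.5, "tz": 0, "ax": 0, "ay": 0, "az": 0, "claw": 7.2}, {"tx": 0.4, "ty": -1.5, "tz": 0, "ax": 0, "ay": 0, "az": 0, "claw": 7.2}, {"tx": 0.4, "ty": -1.6, "tz": 0, "ax": 0, "ay": 0, "az": 0, "claw": 7.2}, {"tx": 0.4, "ty": -1.6, "tz": 0, "ax": 0, "ay": 0, "az": 0, "claw": 7.2}, {"tx": 0.4, "ty": -1.6, "tz": 0, "ax": 0, "ay": 0, "az": 0, "claw": 7.2}, {"tx": 0.4, "ty": -1.6, "tz": 0, "ax": 0, "ay": 0, "az": 0, "claw": 7.2}, {"tx": 0.4, "ty": -1.6, "tz": 0, "ax": 0, "ay": 0, "az": 0, "claw": 7.2}, {"tx": 0.3, "ty": -1.6, "tz": 0, "ax": 0, "ay": 0, "az": 0, "claw": 7.2}, {"tx": 0.2, "ty": -1.6, "tz": 0, "ax": 0, "ay": 0, "az": 0, "claw": 7.2}, {"tx": 0.1, "ty": -1.2, "tz": 0, "ax": 0, "ay": 0, "az": 0, "claw": 7.2}])

```text
time_s: 6.15
tcp_pos: [0.5556, 0.0671, 0.0281]
ee_rot: [[0.998, -0.06, -0.001], [-0.06, -0.998, -0.002], [-0.001, 0.002, -1.0]]
wrist_force: [-1.6, -7.6, 7.0]
gripper_width: 0.868
gripper_force: 30.0
```

drive_tool(rows=[{"tx": 0, "ty": 0, "tz": 0, "ax": 0, "ay": 0, "az": 0, "claw": 7.2}, {"tx": 0, "ty": 0, "tz": 0, "ax": 0, "ay": 0, "az": 0, "claw": 7.2}])

```text
time_s: 6.32
tcp_pos: [0.5563, 0.069, 0.0281]
ee_rot: [[0.998, -0.06, 0.001], [-0.06, -0.998, 0.002], [0.001, -0.002, -1.0]]
wrist_force: [-1.3, 3.6, 6.0]
gripper_width: 0.865
gripper_force: 30.0
```

```bash
python3 go.py 559 75.4 27.6
python3 - <<'E'
from fit import *
p,d=capture('top');W=cloud('top',d);np.savez('top2.npz',p=p,d=d);q,s,n=fit(W,d);print(q,s,n)
cv2.imwrite('pics/t2.png',cv2.resize(p[80:230,130:390,::-1],None,fx=3,fy=3,interpolation=cv2.INTER_CUBIC))
E
```

```text
t 6.32 tcp [556.3  69.   28.1] F [-1.3  3.6  6. ] w 75.3 j [ 24.  26. -21.  -0. -42.  63.]
shift cm [ 0.23 -0.65  0.06] heading -3.43 z [ 0.0013  0.0016 -1.    ]
[ 6.65968230e+02 -2.48974084e+01 -6.07613064e-02] -291.5011899815995 1567
```

View pics/t2.png

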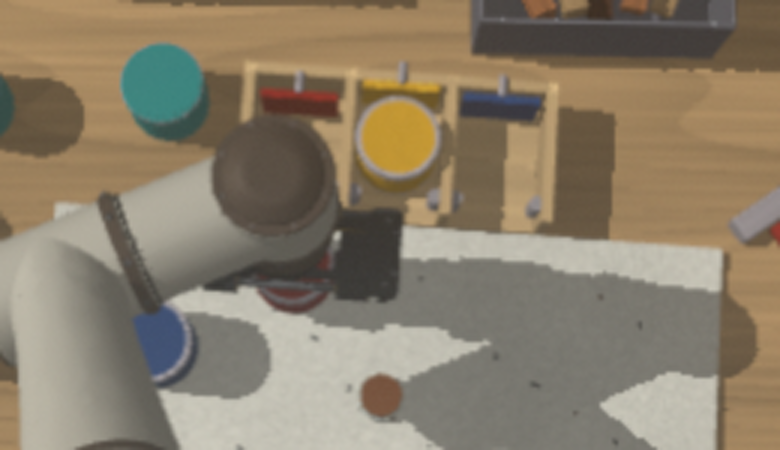

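The view shows the red tin held in front of the red cell at (295,275). The crate hasn't moved. I'll centre the tin, release it and back off.

drive_tool(rows=[{"tx": 0.1, "ty": -0.3, "tz": 0, "ax": 0, "ay": 0, "az": 0, "claw": 7.2}, {"tx": 0.1, "ty": -0.35, "tz": 0, "ax": 0, "ay": 0, "az": 0, "claw": 7.2}, {"tx": 0, "ty": 0, "tz": 0, "ax": 0, "ay": 0, "az": 0, "claw": 7.2}, {"tx": 0, "ty": 0, "tz": 0, "ax": 0, "ay": 0, "az": 0, "claw": 7.2}])

```text
time_s: 6.7
tcp_pos: [0.5572, 0.0727, 0.0281]
ee_rot: [[0.998, -0.061, -0.002], [-0.061, -0.998, -0.002], [-0.002, 0.002, -1.0]]
wrist_force: [-3.2, -4.8, 8.3]
gripper_width: 0.867
gripper_force: 30.0
```

```bash
python3 go.py 559 75.4 27.6
```

```text
t 6.7 tcp [557.2  72.7  28.1] F [-3.2 -4.8  8.3] w 75.4 j [ 24.  27. -21.   0. -43.  63.]
shift cm [ 0.17 -0.28  0.05] heading -3.49 z [-0.0023 -0.0016 -1.    ]
```

drive_tool(rows=[{"tx": 0.1, "ty": -0.3, "tz": 0, "ax": 0, "ay": 0, "az": 0, "claw": 7.2}, {"tx": 0, "ty": 0, "tz": 0, "ax": 0, "ay": 0, "az": 0, "claw": 7.2}, {"tx": 0, "ty": 0, "tz": 0, "ax": 0, "ay": 0, "az": 0, "claw": 7.2}, {"tx": 0, "ty": 0, "tz": 0, "ax": 0, "ay": 0, "az": 0, "claw": 8.7}, {"tx": 0, "ty": 0, "tz": 0, "ax": 0, "ay": 0, "az": 0, "claw": 8.7}, {"tx": 0, "ty": 0, "tz": 0, "ax": 0, "ay": 0, "az": 0, "claw": 8.7}, {"tx": 0, "ty": 0, "tz": 0, "ax": 0, "ay": 0, "az": 0, "claw": 8.7}])

```text
time_s: 7.28
tcp_pos: [0.5595, 0.0766, 0.0271]
ee_rot: [[0.998, -0.061, -0.0], [-0.061, -0.998, 0.0], [-0.0, -0.0, -1.0]]
wrist_force: [-0.8, -0.2, 0.5]
gripper_width: 0.992
gripper_force: 0.0
```

```bash
python3 go.py 559 75.4 27.6
```

```text
t 7.28 tcp [559.5  76.6  27.1] F [-0.8 -0.2  0.5] w 86.3 j [ 24.  27. -20.  -0. -43.  62.]
shift cm [-0.04  0.13 -0.05] heading -3.51 z [-1.e-04  4.e-04 -1.e+00]
```

drive_tool(rows=[{"tx": -0.5, "ty": 0, "tz": 0, "ax": 0, "ay": 0, "az": 0, "claw": 8.7}, {"tx": -1, "ty": 0, "tz": 0, "ax": 0, "ay": 0, "az": 0, "claw": 8.7}, {"tx": -1.2, "ty": 0, "tz": 0, "ax": 0, "ay": 0, "az": 0, "claw": 8.7}, {"tx": -1.4, "ty": 0, "tz": 0, "ax": 0, "ay": 0, "az": 0, "claw": 8.7}, {"tx": -1.4, "ty": 0, "tz": 0, "ax": 0, "ay": 0, "az": 0, "claw": 8.7}, {"tx": -1, "ty": 0, "tz": 0.1, "ax": 0, "ay": 0, "az": 0, "claw": 8.7}, {"tx": -0.3, "ty": 0.1, "tz": 0.2, "ax": 0, "ay": 0, "az": 0, "claw": 2.6}, {"tx": 0, "ty": 0, "tz": 0, "ax": 0, "ay": 0, "az": 0, "claw": 2.6}, {"tx": 0, "ty": 0, "tz": 0, "ax": 0, "ay": 0, "az": 0, "claw": 2.6}, {"tx": 0, "ty": 0, "tz": 0, "ax": 0, "ay": 0, "az": 0, "claw": 2.6}])

```text
time_s: 8.12
tcp_pos: [0.4924, 0.0793, 0.0245]
ee_rot: [[0.998, -0.061, 0.001], [-0.061, -0.998, 0.0], [0.001, -0.0, -1.0]]
wrist_force: [-0.3, 1.1, -0.6]
gripper_width: 0.782
gripper_force: 0.0
```

```bash
cat > look.py <<'E'
from fit import *
import sys
s=sense();p,d=capture('wrist');T=np.eye(4);T[:3,:3]=s['ee_rot'];T[:3,3]=s['tcp_pos'];W=cloud('wrist',d,T);np.savez('w.npz',p=p,d=d,W=W)
cv2.imwrite('pics/'+sys.argv[1]+'.png',p[:,:,::-1])
Z=W[...,2];print('z range',np.percentile(Z[d>0],[1,50,99]).round(3),'x',np.percentile(W[...,0][d>0],[1,99]).round(3))
E
python3 go.py 494 79 24; python3 look.py w2
```

```text
t 8.12 tcp [492.4  79.3  24.5] F [-0.3  1.1 -0.6] w 68.1 j [ 28.  22. -30.   0. -38.  59.]
shift cm [0.16 0.02 0.05] heading -3.53 z [ 8.e-04  2.e-04 -1.e+00]
z range [-0.     0.082  0.166] x [0.443 0.631]
```

View pics/w2.png

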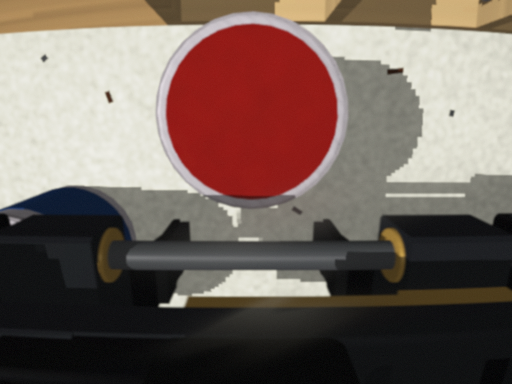

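The wrist view shows the red lid centred at (252,110). The crate's front edges are along the top rows, with wall bases near columns 165 and 335. The fingers are still closing.

Run:
```python
from fit import *
f=np.load('w.npz');W,d=f['W'],f['d'];Z=W[...,2]
m=(d>0)&(abs(Z-.082)<.005)&(W[...,0]>.5)&(W[...,0]<.61);P=W[m];print(circ(P))
q=np.array([666,-25,-.0607]);c,s=np.cos(q[2]),np.sin(q[2]);D=W[...,:2]*1000-q[:2];x=D@[c,s];y=D@[-s,c]
C=(circ(P)[0]-q[:2]);print('tin in crate',C@[c,s],C@[-s,c])
for z0,z1 in((.06,.071),):
  m=(d>0)&(Z>z0)&(Z<z1)&(x>-72)
  h=np.histogram(y[m],np.arange(30,160,2));print([(int(b),int(n)) for b,n in zip(h[1],h[0]) if n]);print('front x',np.percentile(x[m],[0,2,10,50]))
```

```text
(array([547.2, 113.5]), 79.5)
tin in crate -126.9829968814248 131.03819482506637
[]Traceback (most recent call last):
  File "<stdin>", line 8, in <module>
    return _quantile_unchecked(
        a, q, axis, out, overwrite_input, method, keepdims, weights)
    return _ureduce(a,
                    func=_quantile_ureduce_func,
    ...<5 lines>...
                    overwrite_input=overwrite_input,
                    method=method)
    r = func(a, **kwargs)
    result = _quantile(arr,
                       quantiles=q,
    ...<2 lines>...
                       out=out,
                       weights=wgt)
    slices_having_nans = np.isnan(arr[-1, ...])
                                  ~~~^^^^^^^^^
IndexError: index -1 is out of bounds for axis 0 with size 0
```

drive_tool(rows=[{"tx": 0, "ty": 0, "tz": 0, "ax": 0, "ay": 0, "az": 0, "claw": 2.6}, {"tx": 0, "ty": 0, "tz": 0, "ax": 0, "ay": 0, "az": 0, "claw": 2.6}, {"tx": 0, "ty": 0, "tz": 0, "ax": 0, "ay": 0, "az": 0, "claw": 2.6}, {"tx": 0, "ty": 0, "tz": 0, "ax": 0, "ay": 0, "az": 0, "claw": 2.6}, {"tx": 0, "ty": 0, "tz": 0, "ax": 0, "ay": 0, "az": 0, "claw": 2.6}, {"tx": 0, "ty": 0, "tz": 0, "ax": 0, "ay": 0, "az": 0, "claw": 2.6}, {"tx": 0, "ty": 0, "tz": 0, "ax": 0, "ay": 0, "az": 0, "claw": 2.6}, {"tx": 0, "ty": 0, "tz": 0, "ax": 0, "ay": 0, "az": 0, "claw": 2.6}, {"tx": 0, "ty": 0, "tz": 0, "ax": 0, "ay": 0, "az": 0, "claw": 2.6}, {"tx": 0, "ty": 0, "tz": 0, "ax": 0, "ay": 0, "az": 0, "claw": 2.6}])

```text
time_s: 9.0
tcp_pos: [0.4916, 0.0791, 0.0245]
ee_rot: [[0.998, -0.062, 0.0], [-0.062, -0.998, 0.0], [0.0, -0.0, -1.0]]
wrist_force: [0.4, 0.9, -0.0]
gripper_width: 0.301
gripper_force: 0.0
```

```bash
python3 - <<'E'
from fit import *
f=np.load('w.npz');W,d,p=f['W'],f['d'],f['p'];Z=W[...,2];h=cv2.cvtColor(p,cv2.COLOR_RGB2HSV)
q=np.array([666,-25,-.0607]);c,s=np.cos(q[2]),np.sin(q[2]);D=W[...,:2]*1000-q[:2];x=D@[c,s];y=D@[-s,c]
m=(d>0)&(abs(Z-.082)<.005)&(abs(y-94)<50);m[:8]=0;m[215:]=0;m[:,:140]=0;m[:,365:]=0
k,r=circ(W[m]);C=k-q[:2];print(k,r,'tin in crate',C@[c,s],C@[-s,c])
m=(d>0)&(Z>.018)&(Z<.07)&(x>-75);m[30:]=0
h=np.histogram(y[m],np.arange(30,170,2));print([(int(b),int(n)) for b,n in zip(h[1],h[0]) if n]);print('x',np.percentile(x[m],[0,10,50]) if m.any() else 0)
E
python3 go.py 494 79 24
```

```text
[558.9  74.6] 39.0 tin in crate -112.94476425165153 92.91959012037698
[(38, 3), (40, 66), (42, 68), (44, 68), (46, 66), (48, 129), (50, 65), (132, 55), (134, 134), (136, 70), (138, 68), (140, 74), (142, 63), (144, 3)]
x [-58.86019422 -58.33231127 -57.75286928]
t 9.0 tcp [491.6  79.1  24.5] F [ 0.4  0.9 -0. ] w 26.1 j [ 28.  22. -30.  -0. -38.  59.]
shift cm [ 0.24 -0.    0.05] heading -3.53 z [ 1.e-04  0.e+00 -1.e+00]
```

drive_tool(rows=[{"tx": 0.6, "ty": 0, "tz": 0, "ax": 0, "ay": 0, "az": 0, "claw": 2.6}, {"tx": 0.7, "ty": 0, "tz": 0, "ax": 0, "ay": 0, "az": 0, "claw": 2.6}, {"tx": 0.6, "ty": 0, "tz": 0, "ax": 0, "ay": 0, "az": 0, "claw": 2.6}, {"tx": 0.4, "ty": 0, "tz": 0, "ax": 0, "ay": 0, "az": 0, "claw": 2.6}, {"tx": 0.4, "ty": 0, "tz": 0, "ax": 0, "ay": 0, "az": 0, "claw": 2.6}, {"tx": 0.5, "ty": 0, "tz": 0, "ax": 0, "ay": 0, "az": 0, "claw": 2.6}, {"tx": 0.5, "ty": 0, "tz": 0, "ax": 0, "ay": 0, "az": 0, "claw": 2.6}, {"tx": 0.5, "ty": 0, "tz": 0, "ax": 0, "ay": 0, "az": 0, "claw": 2.6}, {"tx": 0.5, "ty": 0, "tz": 0, "ax": 0, "ay": 0, "az": 0, "claw": 2.6}, {"tx": 0.5, "ty": 0, "tz": 0, "ax": 0, "ay": 0, "az": 0, "claw": 2.6}])

```text
time_s: 9.83
tcp_pos: [0.5438, 0.0758, 0.0242]
ee_rot: [[0.998, -0.062, -0.001], [-0.062, -0.998, -0.0], [-0.001, 0.0, -1.0]]
wrist_force: [-2.4, 0.2, 1.4]
gripper_width: 0.302
gripper_force: 1.7
```

```bash
python3 go.py 494 79 24
```

```text
t 9.83 tcp [543.8  75.8  24.2] F [-2.4  0.2  1.4] w 26.3 j [ 25.  26. -23.  -0. -41.  62.]
shift cm [-4.99 -0.02  0.02] heading -3.54 z [-5.e-04 -2.e-04 -1.e+00]
```

drive_tool(rows=[{"tx": 0.4, "ty": 0, "tz": 0, "ax": 0, "ay": 0, "az": 0, "claw": 2.6}, {"tx": 0.3, "ty": 0, "tz": 0, "ax": 0, "ay": 0, "az": 0, "claw": 2.6}, {"tx": 0.3, "ty": 0, "tz": 0, "ax": 0, "ay": 0, "az": 0, "claw": 2.6}, {"tx": 0.3, "ty": 0, "tz": 0, "ax": 0, "ay": 0, "az": 0, "claw": 2.6}, {"tx": 0.3, "ty": 0, "tz": 0, "ax": 0, "ay": 0, "az": 0, "claw": 2.6}, {"tx": 0.3, "ty": 0, "tz": 0, "ax": 0, "ay": 0, "az": 0, "claw": 2.6}])

```text
time_s: 10.33
tcp_pos: [0.5626, 0.0747, 0.0246]
ee_rot: [[0.998, -0.061, -0.0], [-0.061, -0.998, -0.0], [-0.0, 0.0, -1.0]]
wrist_force: [-3.0, -0.6, 1.8]
gripper_width: 0.302
gripper_force: 2.1
```

drive_tool(rows=[{"tx": 0.3, "ty": 0, "tz": 0, "ax": 0, "ay": 0, "az": 0, "claw": 2.6}, {"tx": 0.3, "ty": 0, "tz": 0, "ax": 0, "ay": 0, "az": 0, "claw": 2.6}, {"tx": 0.3, "ty": 0, "tz": 0, "ax": 0, "ay": 0, "az": 0, "claw": 2.6}, {"tx": 0.3, "ty": 0, "tz": 0, "ax": 0, "ay": 0, "az": 0, "claw": 2.6}])

```text
time_s: 10.67
tcp_pos: [0.5726, 0.0737, 0.0241]
ee_rot: [[0.998, -0.062, -0.004], [-0.062, -0.998, -0.001], [-0.004, 0.001, -1.0]]
wrist_force: [-13.0, 4.2, 8.5]
gripper_width: 0.297
gripper_force: 6.6
```

```bash
cat > chk.py <<'E'
from fit import *
import sys
go=sense();p,d=capture('top');W=cloud('top',d)
a=np.load('top.npz');P=[]
# crate motion: phase correlation of undisturbed crops (yellow plate/back wall, blue-cell walls)
for (u0,u1,v0,v1) in((268,322,98,150),(208,290,95,118)):
    A,B=[cv2.resize(cv2.cvtColor(i[v0:v1,u0:u1],cv2.COLOR_RGB2GRAY),None,fx=4,fy=4,interpolation=cv2.INTER_CUBIC).astype(np.float32) for i in(a['p'],p)]
    s,r=cv2.phaseCorrelate(A,B,cv2.createHanningWindow(A.shape[::-1],cv2.CV_32F));P.append((np.array(s)/4*2.6).round(2).tolist()+[round(r,2)])
print('crate shift mm(img right,down)',P);cv2.imwrite('pics/'+sys.argv[1]+'.png',cv2.resize(p[80:230,130:390,::-1],None,fx=3,fy=3,interpolation=cv2.INTER_CUBIC))
E
python3 chk.py t3; python3 go.py 494 79 24
```

```text
crate shift mm(img right,down) [[-0.03, -0.01, 0.86], [0.02, 0.02, 0.74]]
t 10.72 tcp [572.6  73.7  24.1] F [-8.7  2.6  5.3] w 26.2 j [ 23.  28. -18.  -0. -44.  63.]
shift cm [-7.88 -0.04  0.05] heading -3.57 z [-5.e-03 -9.e-04 -1.e+00]
```

View pics/t3.png

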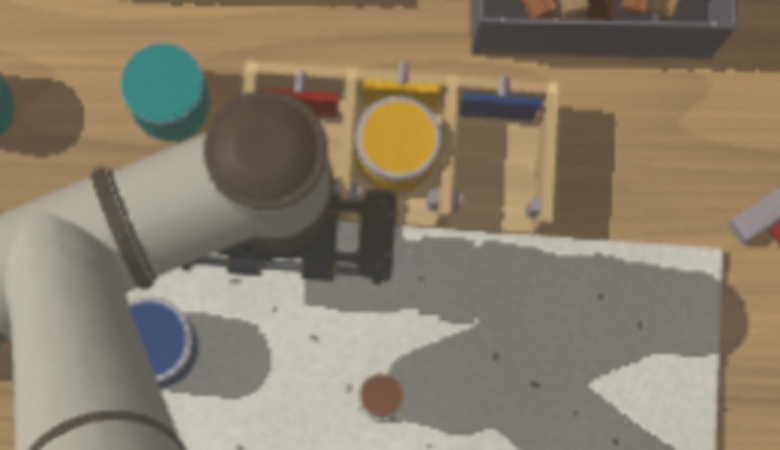

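The crate hasn't moved, and the tin is at the catches with a force of about 9 N. I'll continue in small steps.

drive_tool(rows=[{"tx": 0.05, "ty": 0, "tz": 0, "ax": 0, "ay": 0, "az": 0, "claw": 2.6}, {"tx": 0.05, "ty": 0, "tz": 0, "ax": 0, "ay": 0, "az": 0, "claw": 2.6}, {"tx": 0, "ty": 0, "tz": 0, "ax": 0, "ay": 0, "az": 0, "claw": 2.6}])

```text
time_s: 10.97
tcp_pos: [0.5727, 0.0737, 0.0241]
ee_rot: [[0.998, -0.062, -0.006], [-0.062, -0.998, -0.001], [-0.006, 0.001, -1.0]]
wrist_force: [-10.4, 2.1, 6.2]
gripper_width: 0.298
gripper_force: 5.3
```

drive_tool(rows=[{"tx": 0.05, "ty": 0, "tz": 0, "ax": 0, "ay": 0, "az": 0, "claw": 2.6}, {"tx": 0.05, "ty": 0, "tz": 0, "ax": 0, "ay": 0, "az": 0, "claw": 2.6}, {"tx": 0.05, "ty": 0, "tz": 0, "ax": 0, "ay": 0, "az": 0, "claw": 2.6}, {"tx": 0, "ty": 0, "tz": 0, "ax": 0, "ay": 0, "az": 0, "claw": 2.6}])

```text
time_s: 11.3
tcp_pos: [0.5726, 0.0737, 0.024]
ee_rot: [[0.998, -0.062, -0.009], [-0.062, -0.998, -0.001], [-0.009, 0.002, -1.0]]
wrist_force: [-13.4, 3.7, 10.0]
gripper_width: 0.3
gripper_force: 7.0
```

```bash
python3 chk.py t4; python3 go.py 494 79 24
```

```text
crate shift mm(img right,down) [[-0.01, -0.04, 0.84], [-0.01, -0.01, 0.77]]
t 11.35 tcp [572.7  73.7  24.1] F [-13.7   3.7   9.1] w 25.8 j [ 23.  28. -18.  -0. -44.  63.]
shift cm [-7.89 -0.04  0.07] heading -3.56 z [-0.0087 -0.0013 -1.    ]
```

The tin is jammed, and the upward force on the tool (Fz about 9 N) shows the fingers are pressing it down, which raises friction. I'll relieve that by raising the command slightly.

drive_tool(rows=[{"tx": -0.1, "ty": 0, "tz": -0.15, "ax": 0, "ay": 0, "az": 0, "claw": 2.6}, {"tx": 0, "ty": 0, "tz": -0.15, "ax": 0, "ay": 0, "az": 0, "claw": 2.6}, {"tx": 0, "ty": 0, "tz": 0, "ax": 0, "ay": 0, "az": 0, "claw": 2.6}, {"tx": 0, "ty": 0, "tz": 0, "ax": 0, "ay": 0, "az": 0, "claw": 2.6}])

```text
time_s: 11.68
tcp_pos: [0.5737, 0.0742, 0.0259]
ee_rot: [[0.998, -0.063, -0.005], [-0.063, -0.998, 0.0], [-0.005, 0.0, -1.0]]
wrist_force: [-7.0, 3.6, -0.0]
gripper_width: 0.3
gripper_force: 3.6
```

```bash
python3 go.py 494 79 24;python3 -c "
from station import *;s=sense();print(s['moment'].round(2))"
```

```text
t 11.68 tcp [573.7  74.2  25.9] F [-7.   3.6 -0. ] w 26.1 j [ 23.  28. -18.  -0. -44.  63.]
shift cm [-7.99  0.02  0.23] heading -3.58 z [-4.7e-03  1.0e-04 -1.0e+00]
[1.07 2.02 0.01]
```

drive_tool(rows=[{"tx": 0.05, "ty": -0.1, "tz": 0, "ax": 0, "ay": 0, "az": 0, "claw": 2.6}, {"tx": 0.05, "ty": -0.1, "tz": -0.05, "ax": 0, "ay": 0, "az": 0, "claw": 2.6}, {"tx": 0.05, "ty": 0, "tz": 0, "ax": 0, "ay": 0, "az": 0, "claw": 2.6}, {"tx": 0, "ty": 0, "tz": 0, "ax": 0, "ay": 0, "az": 0, "claw": 2.6}])

```text
time_s: 12.02
tcp_pos: [0.5773, 0.0755, 0.0274]
ee_rot: [[0.998, -0.062, -0.001], [-0.062, -0.998, -0.0], [-0.001, 0.001, -1.0]]
wrist_force: [-3.7, -0.4, -1.0]
gripper_width: 0.298
gripper_force: 2.0
```

```bash
python3 go.py 494 79 24
```

```text
t 12.02 tcp [577.3  75.5  27.4] F [-3.7 -0.4 -1. ] w 25.9 j [ 23.  28. -18.  -0. -44.  63.]
shift cm [-8.33  0.17  0.35] heading -3.55 z [-1.2e-03 -4.0e-04 -1.0e+00]
```

drive_tool(rows=[{"tx": 0.15, "ty": 0, "tz": 0, "ax": 0, "ay": 0, "az": 0, "claw": 2.6}, {"tx": 0.15, "ty": 0, "tz": 0, "ax": 0, "ay": 0, "az": 0, "claw": 2.6}, {"tx": 0.15, "ty": 0, "tz": 0, "ax": 0, "ay": 0, "az": 0, "claw": 2.6}, {"tx": 0.1, "ty": 0, "tz": 0, "ax": 0, "ay": 0, "az": 0, "claw": 2.6}])

```text
time_s: 12.35
tcp_pos: [0.5834, 0.0756, 0.028]
ee_rot: [[0.998, -0.062, 0.0], [-0.062, -0.998, 0.0], [0.0, -0.0, -1.0]]
wrist_force: [-5.0, 0.0, -0.2]
gripper_width: 0.298
gripper_force: 2.4
```

```bash
python3 go.py 494 79 24
```

```text
t 12.35 tcp [583.4  75.6  28. ] F [-5.   0.  -0.2] w 26.0 j [ 23.  29. -17.  -0. -44.  63.]
shift cm [-8.95  0.22  0.4 ] heading -3.53 z [ 3.e-04  3.e-04 -1.e+00]
```

drive_tool(rows=[{"tx": 0.2, "ty": 0, "tz": 0, "ax": 0, "ay": 0, "az": 0, "claw": 2.6}, {"tx": 0.2, "ty": 0, "tz": 0, "ax": 0, "ay": 0, "az": 0, "claw": 2.6}, {"tx": 0.2, "ty": 0, "tz": 0, "ax": 0, "ay": 0, "az": 0, "claw": 2.6}, {"tx": 0.2, "ty": 0, "tz": 0, "ax": 0, "ay": 0, "az": 0, "claw": 2.6}, {"tx": 0.2, "ty": 0, "tz": 0, "ax": 0, "ay": 0, "az": 0, "claw": 2.6}])

```text
time_s: 12.77
tcp_pos: [0.5941, 0.075, 0.0283]
ee_rot: [[0.998, -0.061, 0.002], [-0.061, -0.998, 0.0], [0.002, -0.0, -1.0]]
wrist_force: [-3.3, -0.0, 0.2]
gripper_width: 0.301
gripper_force: 1.6
```

```bash
python3 go.py 494 79 24
```

```text
t 12.77 tcp [594.1  75.   28.3] F [-3.3 -0.   0.2] w 26.2 j [ 23.  29. -15.   0. -45.  64.]
shift cm [-10.01   0.21   0.42] heading -3.51 z [ 1.7e-03  2.0e-04 -1.0e+00]
```

drive_tool(rows=[{"tx": 0.2, "ty": 0, "tz": 0, "ax": 0, "ay": 0, "az": 0, "claw": 2.6}, {"tx": 0.2, "ty": 0, "tz": 0, "ax": 0, "ay": 0, "az": 0, "claw": 2.6}, {"tx": 0.2, "ty": 0, "tz": 0, "ax": 0, "ay": 0, "az": 0, "claw": 2.6}, {"tx": 0.2, "ty": 0, "tz": 0, "ax": 0, "ay": 0, "az": 0, "claw": 2.6}, {"tx": 0.2, "ty": 0, "tz": 0, "ax": 0, "ay": 0, "az": 0, "claw": 2.6}])

```text
time_s: 13.18
tcp_pos: [0.6036, 0.0742, 0.0281]
ee_rot: [[0.998, -0.062, 0.001], [-0.062, -0.998, 0.0], [0.001, -0.0, -1.0]]
wrist_force: [-2.2, -0.8, -0.0]
gripper_width: 0.296
gripper_force: 1.2
```

drive_tool(rows=[{"tx": 0.2, "ty": 0, "tz": 0, "ax": 0, "ay": 0, "az": 0, "claw": 2.6}, {"tx": 0.2, "ty": 0, "tz": 0, "ax": 0, "ay": 0, "az": 0, "claw": 2.6}, {"tx": 0.2, "ty": 0, "tz": 0, "ax": 0, "ay": 0, "az": 0, "claw": 2.6}, {"tx": 0.2, "ty": 0, "tz": 0, "ax": 0, "ay": 0, "az": 0, "claw": 2.6}])

```text
time_s: 13.52
tcp_pos: [0.6114, 0.0738, 0.028]
ee_rot: [[0.998, -0.062, 0.0], [-0.062, -0.998, 0.0], [0.0, -0.0, -1.0]]
wrist_force: [-1.2, -0.6, -0.4]
gripper_width: 0.3
gripper_force: 1.0
```

```bash
python3 go.py 494 79 24; python3 chk.py t5
```

```text
t 13.52 tcp [611.4  73.8  28. ] F [-1.2 -0.6 -0.4] w 26.1 j [ 22.  31. -13.   0. -46.  65.]
shift cm [-11.75   0.21   0.39] heading -3.53 z [ 5.e-04  2.e-04 -1.e+00]
crate shift mm(img right,down) [[0.04, -0.05, 0.84], [0.06, 0.0, 0.62]]
```

drive_tool(rows=[{"tx": 0.15, "ty": 0, "tz": 0, "ax": 0, "ay": 0, "az": 0, "claw": 2.6}, {"tx": 0.15, "ty": 0, "tz": 0, "ax": 0, "ay": 0, "az": 0, "claw": 2.6}, {"tx": 0.15, "ty": 0, "tz": 0, "ax": 0, "ay": 0, "az": 0, "claw": 2.6}, {"tx": 0.15, "ty": 0, "tz": 0, "ax": 0, "ay": 0, "az": 0, "claw": 2.6}, {"tx": 0.15, "ty": 0, "tz": 0, "ax": 0, "ay": 0, "az": 0, "claw": 2.6}])

```text
time_s: 13.98
tcp_pos: [0.6187, 0.0734, 0.028]
ee_rot: [[0.998, -0.061, 0.0], [-0.061, -0.998, 0.0], [0.0, -0.0, -1.0]]
wrist_force: [-1.6, 0.8, -0.6]
gripper_width: 0.295
gripper_force: 1.0
```

drive_tool(rows=[{"tx": 0.15, "ty": 0, "tz": 0, "ax": 0, "ay": 0, "az": 0, "claw": 2.6}, {"tx": 0.15, "ty": 0, "tz": 0, "ax": 0, "ay": 0, "az": 0, "claw": 2.6}, {"tx": 0.1, "ty": 0, "tz": 0, "ax": 0, "ay": 0, "az": 0, "claw": 2.6}, {"tx": 0.1, "ty": 0, "tz": 0, "ax": 0, "ay": 0, "az": 0, "claw": 2.6}])

```text
time_s: 14.32
tcp_pos: [0.6236, 0.073, 0.0279]
ee_rot: [[0.998, -0.062, -0.0], [-0.062, -0.998, 0.0], [-0.0, -0.0, -1.0]]
wrist_force: [-1.9, -0.0, -0.6]
gripper_width: 0.299
gripper_force: 1.0
```

drive_tool(rows=[{"tx": 0.1, "ty": 0, "tz": 0, "ax": 0, "ay": 0, "az": 0, "claw": 2.6}, {"tx": 0.1, "ty": 0, "tz": 0, "ax": 0, "ay": 0, "az": 0, "claw": 2.6}, {"tx": 0.1, "ty": 0, "tz": 0, "ax": 0, "ay": 0, "az": 0, "claw": 2.6}])

```text
time_s: 14.57
tcp_pos: [0.6266, 0.0728, 0.028]
ee_rot: [[0.998, -0.062, 0.0], [-0.062, -0.998, 0.0], [0.0, -0.0, -1.0]]
wrist_force: [-1.5, -0.7, -0.1]
gripper_width: 0.299
gripper_force: 1.0
```

drive_tool(rows=[{"tx": 0.1, "ty": 0, "tz": 0, "ax": 0, "ay": 0, "az": 0, "claw": 2.6}, {"tx": 0.1, "ty": 0, "tz": 0, "ax": 0, "ay": 0, "az": 0, "claw": 2.6}, {"tx": 0.1, "ty": 0, "tz": 0, "ax": 0, "ay": 0, "az": 0, "claw": 2.6}])

```text
time_s: 14.82
tcp_pos: [0.6282, 0.0724, 0.0274]
ee_rot: [[0.998, -0.062, -0.003], [-0.062, -0.998, -0.0], [-0.003, 0.001, -1.0]]
wrist_force: [-4.9, 0.8, -0.4]
gripper_width: 0.299
gripper_force: 2.5
```

drive_tool(rows=[{"tx": 0.1, "ty": 0, "tz": 0, "ax": 0, "ay": 0, "az": 0, "claw": 2.6}, {"tx": 0.1, "ty": 0, "tz": 0, "ax": 0, "ay": 0, "az": 0, "claw": 2.6}])

```text
time_s: 14.98
tcp_pos: [0.6284, 0.072, 0.0267]
ee_rot: [[0.998, -0.062, -0.007], [-0.062, -0.998, -0.001], [-0.007, 0.002, -1.0]]
wrist_force: [-7.4, 0.4, -0.9]
gripper_width: 0.299
gripper_force: 3.9
```

Contact with the stop plate is at TCP x = 628. I'll press slightly more, then back off.

drive_tool(rows=[{"tx": 0.06, "ty": 0, "tz": 0, "ax": 0, "ay": 0, "az": 0, "claw": 2.6}, {"tx": 0.04, "ty": 0, "tz": 0, "ax": 0, "ay": 0, "az": 0, "claw": 2.6}, {"tx": 0, "ty": 0, "tz": 0, "ax": 0, "ay": 0, "az": 0, "claw": 2.6}])

```text
time_s: 15.23
tcp_pos: [0.6284, 0.0718, 0.0263]
ee_rot: [[0.998, -0.062, -0.009], [-0.062, -0.998, -0.002], [-0.009, 0.002, -1.0]]
wrist_force: [-9.1, 0.2, -1.6]
gripper_width: 0.3
gripper_force: 4.1
```

drive_tool(rows=[{"tx": -0.5, "ty": 0, "tz": 0, "ax": 0, "ay": 0, "az": 0, "claw": 2.6}, {"tx": -1.2, "ty": 0, "tz": 0, "ax": 0, "ay": 0, "az": 0, "claw": 2.6}, {"tx": -2, "ty": 0, "tz": 0, "ax": 0, "ay": 0, "az": 0, "claw": 2.6}, {"tx": -2.4, "ty": 0, "tz": 0, "ax": 0, "ay": 0, "az": 0, "claw": 2.6}, {"tx": -2.4, "ty": 0, "tz": 0, "ax": 0, "ay": 0, "az": 0, "claw": 8.7}, {"tx": -1.5, "ty": 0, "tz": -2, "ax": 0, "ay": 0, "az": 0, "claw": 8.7}, {"tx": 0, "ty": 0, "tz": -3, "ax": 0, "ay": 0, "az": 0, "claw": 8.7}, {"tx": 0, "ty": 0, "tz": -3, "ax": 0, "ay": 0, "az": 0, "claw": 8.7}, {"tx": 0, "ty": 0, "tz": -2, "ax": 0, "ay": 0, "az": 0, "claw": 8.7}, {"tx": 0, "ty": 0, "tz": 0, "ax": 0, "ay": 0, "az": 0, "claw": 8.7}])

```text
time_s: 16.07
tcp_pos: [0.538, 0.0803, 0.1346]
ee_rot: [[0.998, -0.06, 0.016], [-0.06, -0.998, 0.005], [0.015, -0.006, -1.0]]
wrist_force: [0.8, 0.6, 1.2]
gripper_width: 0.67
gripper_force: 0.0
```

```bash
python3 go.py 485 195 130; python3 chk.py t6; python3 look.py w3
python3 - <<'E'
from h import *
f=np.load('w.npz');W,d,p=f['W'],f['d'],f['p'];Z=W[...,2]
hsv=cv2.cvtColor(p,cv2.COLOR_RGB2HSV);b=(hsv[...,0]>105)&(hsv[...,0]<130)&(hsv[...,1]>90)
m=b&(d>0)&(abs(Z-.082)<.006);print('blue',m.sum(),circ(W[m]) if m.sum()>50 else '')
m=(d>0)&(abs(Z-.081)<.005)&(W[...,0]>.6)&(W[...,1]>.02);print('red',m.sum(),circ(W[m]) if m.sum()>50 else '')
E
```

```text
t 16.07 tcp [538.   80.3 134.6] F [0.8 0.6 1.2] w 58.3 j [ 26.  17. -17.   0. -55.  61.]
shift cm [ -5.98 -11.13   0.43] heading -3.43 z [ 0.0157  0.0046 -0.9999]
crate shift mm(img right,down) [[-0.02, -0.0, 0.83], [-0.01, -0.05, 0.72]]
z range [-0.001  0.038  0.273] x [0.428 0.708]
blue 0 
red 6613 (array([671.6,  69.1]), 38.6)
```

View pics/w3.png

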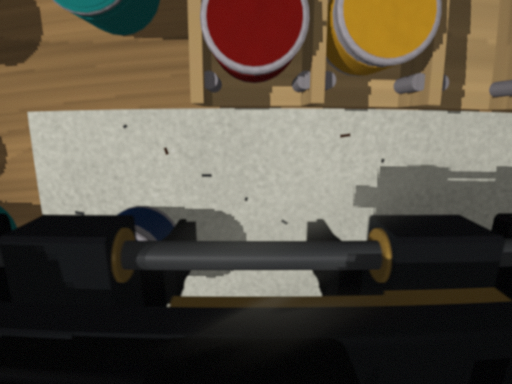

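The wrist view shows the red tin home at (255,15) against its plate. The catches have closed in front of it near row 80, and the crate hasn't moved. Next is the blue tin.

drive_tool(rows=[{"tx": -0.4, "ty": -0.9, "tz": 0, "ax": 0, "ay": 0, "az": 0, "claw": 8.7}, {"tx": -1.1, "ty": -2, "tz": 0, "ax": 0, "ay": 0, "az": 0, "claw": 8.7}, {"tx": -1.4, "ty": -2.5, "tz": 0, "ax": 0, "ay": 0, "az": 0, "claw": 8.7}, {"tx": -1.4, "ty": -2.5, "tz": 0, "ax": 0, "ay": 0, "az": 0, "claw": 8.7}, {"tx": -1, "ty": -2, "tz": 0, "ax": 0, "ay": 0, "az": 0, "claw": 8.7}, {"tx": -0.4, "ty": -0.9, "tz": 0, "ax": 0, "ay": 0, "az": 0, "claw": 8.7}, {"tx": 0, "ty": 0, "tz": 0, "ax": 0, "ay": 0, "az": 0, "claw": 8.7}, {"tx": 0, "ty": 0, "tz": 0, "ax": 0, "ay": 0, "az": 0, "claw": 8.7}, {"tx": 0, "ty": 0, "tz": 0, "ax": 0, "ay": 0, "az": 0, "claw": 8.7}])

```text
time_s: 16.92
tcp_pos: [0.4824, 0.1894, 0.1274]
ee_rot: [[0.998, -0.062, -0.001], [-0.062, -0.998, -0.001], [-0.001, 0.001, -1.0]]
wrist_force: [-0.6, -0.8, -0.4]
gripper_width: 1.002
gripper_force: 0.0
```

```bash
python3 look.py w4;python3 go.py 484.8 195.5 27
python3 - <<'E'
from h import *
f=np.load('w.npz');W,d,p=f['W'],f['d'],f['p'];Z=W[...,2]
m=(d>0)&(abs(Z-.082)<.006)&(abs(W[...,0]-.485)<.05)&(abs(W[...,1]-.195)<.05);print('blue',m.sum(),circ(W[m]) if m.sum()>50 else '')
E
```

```text
z range [-0.001  0.013  0.268] x [0.368 0.657]
t 16.97 tcp [482.6 189.1 127.5] F [ 0.   0.  -0.5] w 87.2 j [ 39.  16. -21.   0. -54.  47.]
shift cm [ 0.19 -0.65 10.05] heading -3.59 z [-6.e-04 -5.e-04 -1.e+00]
blue 7389 (array([485.3, 194.8]), 38.7)
```

drive_tool(rows=[{"tx": 0.1, "ty": -0.3, "tz": 0.5, "ax": 0, "ay": 0, "az": -0.002, "claw": 8.7}, {"tx": 0.1, "ty": -0.3, "tz": 1, "ax": 0, "ay": 0, "az": 0, "claw": 8.7}, {"tx": 0, "ty": 0, "tz": 1.4, "ax": 0, "ay": 0, "az": 0, "claw": 8.7}, {"tx": 0, "ty": 0, "tz": 1.5, "ax": 0, "ay": 0, "az": 0, "claw": 8.7}, {"tx": 0, "ty": 0, "tz": 1.5, "ax": 0, "ay": 0, "az": 0, "claw": 8.7}, {"tx": 0, "ty": 0, "tz": 1.5, "ax": 0, "ay": 0, "az": 0, "claw": 8.7}, {"tx": 0, "ty": 0, "tz": 1.4, "ax": 0, "ay": 0, "az": 0, "claw": 8.7}, {"tx": 0, "ty": 0, "tz": 0.9, "ax": 0, "ay": 0, "az": 0, "claw": 8.7}, {"tx": 0, "ty": 0, "tz": 0.3, "ax": 0, "ay": 0, "az": 0, "claw": 8.7}, {"tx": 0, "ty": 0, "tz": 0, "ax": 0, "ay": 0, "az": 0, "claw": 8.7}])

```text
time_s: 17.8
tcp_pos: [0.4844, 0.1952, 0.0269]
ee_rot: [[0.998, -0.06, -0.002], [-0.06, -0.998, -0.001], [-0.002, 0.001, -1.0]]
wrist_force: [-0.8, -0.1, 0.6]
gripper_width: 0.998
gripper_force: 0.0
```

```bash
python3 go.py 485 195 27;python3 -c "
import numpy as np
from fit import pts
g=pts([666,-24.5,-.0607]);print(g(-115,-94),g(-110,-94))"
```

```text
t 17.8 tcp [484.4 195.2  26.9] F [-0.8 -0.1  0.6] w 86.8 j [ 40.  24. -26.  -0. -40.  47.]
shift cm [ 0.06  0.02 -0.01] heading -3.44 z [-0.0017 -0.0014 -1.    ]
[ 545.5 -111.4] [ 550.5 -111.7]
```

drive_tool(rows=[{"tx": 0, "ty": 0, "tz": 0, "ax": 0, "ay": 0, "az": 0, "claw": 7.2}, {"tx": 0, "ty": 0, "tz": 0, "ax": 0, "ay": 0, "az": 0, "claw": 7.2}, {"tx": 0, "ty": 0, "tz": 0, "ax": 0, "ay": 0, "az": 0, "claw": 7.2}, {"tx": 0, "ty": 0, "tz": 0, "ax": 0, "ay": 0, "az": 0, "claw": 7.2}, {"tx": 0.1, "ty": 0.3, "tz": 0, "ax": 0, "ay": 0, "az": 0, "claw": 7.2}, {"tx": 0.2, "ty": 0.7, "tz": 0, "ax": 0, "ay": 0, "az": 0, "claw": 7.2}, {"tx": 0.3, "ty": 1.0, "tz": 0, "ax": 0, "ay": 0, "az": 0, "claw": 7.2}, {"tx": 0.4, "ty": 1.4, "tz": 0, "ax": 0, "ay": 0, "az": 0, "claw": 7.2}, {"tx": 0.4, "ty": 1.4, "tz": 0, "ax": 0, "ay": 0, "az": 0, "claw": 7.2}, {"tx": 0.4, "ty": 1.4, "tz": 0, "ax": 0, "ay": 0, "az": 0, "claw": 7.2}])

```text
time_s: 18.63
tcp_pos: [0.5003, 0.1328, 0.0288]
ee_rot: [[0.998, -0.059, 0.003], [-0.059, -0.998, 0.002], [0.003, -0.002, -1.0]]
wrist_force: [-0.2, 3.8, 2.8]
gripper_width: 0.87
gripper_force: 30.0
```

drive_tool(rows=[{"tx": 0.4, "ty": 1.4, "tz": 0, "ax": 0, "ay": 0, "az": 0, "claw": 7.2}, {"tx": 0.4, "ty": 1.4, "tz": 0, "ax": 0, "ay": 0, "az": 0, "claw": 7.2}, {"tx": 0.4, "ty": 1.4, "tz": 0, "ax": 0, "ay": 0, "az": 0, "claw": 7.2}, {"tx": 0.4, "ty": 1.4, "tz": 0, "ax": 0, "ay": 0, "az": 0, "claw": 7.2}, {"tx": 0.4, "ty": 1.4, "tz": 0, "ax": 0, "ay": 0, "az": 0, "claw": 7.2}, {"tx": 0.4, "ty": 1.4, "tz": 0, "ax": 0, "ay": 0, "az": 0, "claw": 7.2}, {"tx": 0.4, "ty": 1.4, "tz": 0, "ax": 0, "ay": 0, "az": 0, "claw": 7.2}, {"tx": 0.4, "ty": 1.4, "tz": 0, "ax": 0, "ay": 0, "az": 0, "claw": 7.2}, {"tx": 0.4, "ty": 1.4, "tz": 0, "ax": 0, "ay": 0, "az": 0, "claw": 7.2}, {"tx": 0.4, "ty": 1.4, "tz": 0, "ax": 0, "ay": 0, "az": 0, "claw": 7.2}])

```text
time_s: 19.47
tcp_pos: [0.5313, -0.0099, 0.0287]
ee_rot: [[0.998, -0.06, 0.002], [-0.06, -0.998, 0.001], [0.002, -0.001, -1.0]]
wrist_force: [-0.7, 4.2, 4.5]
gripper_width: 0.865
gripper_force: 30.0
```

```bash
python3 go.py 548 -111.5 27
```

```text
t 19.47 tcp [531.3  -9.9  28.7] F [-0.7  4.2  4.5] w 75.3 j [ 16.  24. -25.  -0. -41.  70.]
shift cm [ 2.28 10.04  0.17] heading -3.43 z [ 0.0017  0.0011 -1.    ]
```

drive_tool(rows=[{"tx": 0.3, "ty": 1.4, "tz": 0, "ax": 0, "ay": 0, "az": 0, "claw": 7.2}, {"tx": 0.3, "ty": 1.4, "tz": 0, "ax": 0, "ay": 0, "az": 0, "claw": 7.2}, {"tx": 0.3, "ty": 1.4, "tz": 0, "ax": 0, "ay": 0, "az": 0, "claw": 7.2}, {"tx": 0.3, "ty": 1.4, "tz": 0, "ax": 0, "ay": 0, "az": 0, "claw": 7.2}, {"tx": 0.3, "ty": 1.4, "tz": 0, "ax": 0, "ay": 0, "az": 0, "claw": 7.2}, {"tx": 0.3, "ty": 1.4, "tz": 0, "ax": 0, "ay": 0, "az": 0, "claw": 7.2}, {"tx": 0.2, "ty": 1.2, "tz": 0, "ax": 0, "ay": 0, "az": 0, "claw": 7.2}, {"tx": 0.1, "ty": 0.5, "tz": 0, "ax": 0, "ay": 0, "az": 0, "claw": 7.2}, {"tx": 0, "ty": 0, "tz": 0, "ax": 0, "ay": 0, "az": 0, "claw": 7.2}, {"tx": 0, "ty": 0, "tz": 0, "ax": 0, "ay": 0, "az": 0, "claw": 7.2}])

```text
time_s: 20.3
tcp_pos: [0.546, -0.1131, 0.0288]
ee_rot: [[0.998, -0.06, 0.001], [-0.06, -0.998, -0.001], [0.001, 0.001, -1.0]]
wrist_force: [0.5, -4.6, 5.2]
gripper_width: 0.867
gripper_force: 30.0
```

```bash
python3 go.py 548 -111.5 27
```

```text
t 20.3 tcp [ 546.  -113.1   28.8] F [ 0.5 -4.6  5.2] w 75.4 j [  5.  26. -21.   0. -42.  81.]
shift cm [ 0.19 -0.17  0.18] heading -3.44 z [ 0.0013 -0.0013 -1.    ]
```

drive_tool(rows=[{"tx": 0, "ty": -0.2, "tz": 0, "ax": 0, "ay": 0, "az": 0, "claw": 7.2}, {"tx": 0, "ty": 0, "tz": 0, "ax": 0, "ay": 0, "az": 0, "claw": 7.2}, {"tx": 0, "ty": 0, "tz": 0, "ax": 0, "ay": 0, "az": 0, "claw": 7.2}])

```text
time_s: 20.55
tcp_pos: [0.546, -0.111, 0.0288]
ee_rot: [[0.998, -0.059, 0.001], [-0.059, -0.998, -0.002], [0.001, 0.002, -1.0]]
wrist_force: [0.8, -5.7, 6.5]
gripper_width: 0.869
gripper_force: 30.0
```

drive_tool(rows=[{"tx": 0, "ty": 0, "tz": 0, "ax": 0, "ay": 0, "az": 0, "claw": 8.7}, {"tx": 0, "ty": 0, "tz": 0, "ax": 0, "ay": 0, "az": 0, "claw": 8.7}, {"tx": 0, "ty": 0, "tz": 0, "ax": 0, "ay": 0, "az": 0, "claw": 8.7}, {"tx": 0, "ty": 0, "tz": 0, "ax": 0, "ay": 0, "az": 0, "claw": 8.7}])

```text
time_s: 20.88
tcp_pos: [0.5449, -0.1093, 0.0273]
ee_rot: [[0.998, -0.06, -0.002], [-0.06, -0.998, 0.0], [-0.002, -0.0, -1.0]]
wrist_force: [0.2, 0.2, -0.0]
gripper_width: 0.984
gripper_force: 0.0
```

```bash
python3 go.py 548 -111.5 27
```

```text
t 20.88 tcp [ 544.9 -109.3   27.3] F [ 0.2  0.2 -0. ] w 85.7 j [  5.  26. -22.  -0. -42.  81.]
shift cm [0.32 0.21 0.03] heading -3.41 z [-1.7e-03  2.0e-04 -1.0e+00]
```

drive_tool(rows=[{"tx": -0.5, "ty": 0, "tz": 0, "ax": 0, "ay": 0, "az": 0, "claw": 8.7}, {"tx": -1, "ty": 0, "tz": 0, "ax": 0, "ay": 0, "az": 0, "claw": 8.7}, {"tx": -1.2, "ty": 0, "tz": 0, "ax": 0, "ay": 0, "az": 0, "claw": 8.7}, {"tx": -1.4, "ty": 0, "tz": 0, "ax": 0, "ay": 0, "az": 0, "claw": 8.7}, {"tx": -1.2, "ty": 0, "tz": 0, "ax": 0, "ay": 0, "az": 0, "claw": 8.7}, {"tx": -0.8, "ty": 0.1, "tz": 0.1, "ax": 0, "ay": 0, "az": 0, "claw": 2.6}, {"tx": 0, "ty": 0.1, "tz": 0, "ax": 0, "ay": 0, "az": 0, "claw": 2.6}, {"tx": 0, "ty": 0, "tz": 0, "ax": 0, "ay": 0, "az": 0, "claw": 2.6}, {"tx": 0, "ty": 0, "tz": 0, "ax": 0, "ay": 0, "az": 0, "claw": 2.6}, {"tx": 0, "ty": 0, "tz": 0, "ax": 0, "ay": 0, "az": 0, "claw": 2.6}])

```text
time_s: 21.72
tcp_pos: [0.4855, -0.1078, 0.027]
ee_rot: [[0.998, -0.059, 0.001], [-0.059, -0.998, -0.0], [0.001, -0.0, -1.0]]
wrist_force: [-0.4, -0.3, -0.0]
gripper_width: 0.708
gripper_force: 0.0
```

drive_tool(rows=[{"tx": 0, "ty": 0, "tz": 0, "ax": 0, "ay": 0, "az": 0, "claw": 2.6}, {"tx": 0, "ty": 0, "tz": 0, "ax": 0, "ay": 0, "az": 0, "claw": 2.6}, {"tx": 0, "ty": 0, "tz": 0, "ax": 0, "ay": 0, "az": 0, "claw": 2.6}, {"tx": 0, "ty": 0, "tz": 0, "ax": 0, "ay": 0, "az": 0, "claw": 2.6}, {"tx": 0, "ty": 0, "tz": 0, "ax": 0, "ay": 0, "az": 0, "claw": 2.6}, {"tx": 0, "ty": 0, "tz": 0, "ax": 0, "ay": 0, "az": 0, "claw": 2.6}, {"tx": 0, "ty": 0, "tz": 0, "ax": 0, "ay": 0, "az": 0, "claw": 2.6}, {"tx": 0, "ty": 0, "tz": 0, "ax": 0, "ay": 0, "az": 0, "claw": 2.6}, {"tx": 0, "ty": 0, "tz": 0, "ax": 0, "ay": 0, "az": 0, "claw": 2.6}])

```text
time_s: 22.47
tcp_pos: [0.4847, -0.1078, 0.027]
ee_rot: [[0.998, -0.06, 0.0], [-0.06, -0.998, -0.0], [0.0, 0.0, -1.0]]
wrist_force: [-0.9, 0.5, 0.4]
gripper_width: 0.296
gripper_force: 0.0
```

```bash
python3 look.py w5; python3 go.py 545 -111 27
python3 - <<'E'
from fit import *
f=np.load('w.npz');W,d,p=f['W'],f['d'],f['p'];Z=W[...,2]
q=np.array([666,-25,-.0607]);c,s=np.cos(q[2]),np.sin(q[2]);D=W[...,:2]*1000-q[:2];x=D@[c,s];y=D@[-s,c]
m=(d>0)&(abs(Z-.082)<.005)&(abs(W[...,1]+.111)<.05)&(W[...,0]>.49)&(W[...,0]<.6);m[215:]=0;m[:,:140]=0;m[:,365:]=0
k,r=circ(W[m]);C=k-q[:2];print(k,r,'tin in crate',C@[c,s],C@[-s,c])
t=sense()['tcp_pos'][:2]*1000-q[:2];print('tcp in crate',t@[c,s],t@[-s,c])
m=(d>0)&(Z>.018)&(Z<.07)&(x>-75);m[30:]=0
h=np.histogram(y[m],np.arange(-170,-30,2));print([(int(b),int(n)) for b,n in zip(h[1],h[0]) if n])
E
```

```text
z range [-0.     0.081  0.168] x [0.425 0.619]
t 22.52 tcp [ 484.7 -107.8   27. ] F [-0.1  0.6 -0.4] w 25.9 j [  6.  22. -30.  -0. -38.  80.]
shift cm [ 6.04 -0.04 -0.  ] heading -3.42 z [ 0.  0. -1.]
[ 546.3 -111.6] 38.9 tin in crate -114.22615837217168 -93.70183959525855
tcp in crate -175.9367122308887 -93.63039655932717
[(-150, 9), (-148, 105), (-146, 98), (-144, 104), (-142, 106), (-140, 234), (-138, 136), (-136, 3), (-134, 4), (-60, 4), (-58, 3), (-56, 140), (-54, 208), (-52, 105), (-50, 100), (-48, 99), (-46, 98), (-44, 5)]
```

drive_tool(rows=[{"tx": 0.5, "ty": 0, "tz": 0, "ax": 0, "ay": 0, "az": 0.001, "claw": 2.6}, {"tx": 0.7, "ty": 0, "tz": 0, "ax": 0, "ay": 0, "az": 0, "claw": 2.6}, {"tx": 0.4, "ty": 0, "tz": 0, "ax": 0, "ay": 0, "az": 0, "claw": 2.6}, {"tx": 0.4, "ty": 0, "tz": 0, "ax": 0, "ay": 0, "az": 0, "claw": 2.6}, {"tx": 0.6, "ty": 0, "tz": 0, "ax": 0, "ay": 0, "az": 0, "claw": 2.6}, {"tx": 0.8, "ty": 0, "tz": 0, "ax": 0, "ay": 0, "az": 0, "claw": 2.6}, {"tx": 0.8, "ty": 0, "tz": 0, "ax": 0, "ay": 0, "az": 0, "claw": 2.6}, {"tx": 0.8, "ty": 0, "tz": 0, "ax": 0, "ay": 0, "az": 0, "claw": 2.6}, {"tx": 0.6, "ty": 0, "tz": 0, "ax": 0, "ay": 0, "az": 0, "claw": 2.6}, {"tx": 0.3, "ty": 0, "tz": -0.1, "ax": 0, "ay": 0, "az": 0, "claw": 2.6}])

```text
time_s: 23.35
tcp_pos: [0.5441, -0.1115, 0.0277]
ee_rot: [[0.998, -0.061, -0.001], [-0.061, -0.998, -0.0], [-0.001, 0.0, -1.0]]
wrist_force: [-3.6, 0.5, 2.8]
gripper_width: 0.302
gripper_force: 1.9
```

drive_tool(rows=[{"tx": 0.2, "ty": 0, "tz": -0.05, "ax": 0, "ay": 0, "az": 0, "claw": 2.6}, {"tx": 0.2, "ty": 0, "tz": 0, "ax": 0, "ay": 0, "az": 0, "claw": 2.6}, {"tx": 0.2, "ty": 0, "tz": -0.05, "ax": 0, "ay": 0, "az": 0, "claw": 2.6}, {"tx": 0.2, "ty": 0, "tz": 0, "ax": 0, "ay": 0, "az": 0, "claw": 2.6}])

```text
time_s: 23.68
tcp_pos: [0.5513, -0.1118, 0.0287]
ee_rot: [[0.998, -0.061, -0.001], [-0.061, -0.998, 0.0], [-0.001, 0.0, -1.0]]
wrist_force: [-3.0, -0.3, -0.2]
gripper_width: 0.297
gripper_force: 1.3
```

```bash
python3 go.py 545 -111 27
```

```text
t 23.68 tcp [ 551.3 -111.8   28.7] F [-3.  -0.3 -0.2] w 25.8 j [  5.  27. -21.  -0. -43.  81.]
shift cm [-0.64 -0.05  0.17] heading -3.48 z [-8.e-04  0.e+00 -1.e+00]
```

drive_tool(rows=[{"tx": 0.2, "ty": 0, "tz": 0, "ax": 0, "ay": 0, "az": 0, "claw": 2.6}, {"tx": 0.2, "ty": 0, "tz": 0, "ax": 0, "ay": 0, "az": 0, "claw": 2.6}, {"tx": 0.2, "ty": 0, "tz": -0.05, "ax": 0, "ay": 0, "az": 0, "claw": 2.6}, {"tx": 0.15, "ty": 0, "tz": 0, "ax": 0, "ay": 0, "az": 0, "claw": 2.6}])

```text
time_s: 24.02
tcp_pos: [0.5574, -0.1126, 0.0289]
ee_rot: [[0.998, -0.061, -0.004], [-0.061, -0.998, -0.0], [-0.004, 0.0, -1.0]]
wrist_force: [-5.5, -1.0, 0.0]
gripper_width: 0.3
gripper_force: 2.7
```

drive_tool(rows=[{"tx": 0.15, "ty": 0, "tz": 0, "ax": 0, "ay": 0, "az": 0, "claw": 2.6}, {"tx": 0.15, "ty": 0, "tz": -0.05, "ax": 0, "ay": 0, "az": 0, "claw": 2.6}, {"tx": 0.15, "ty": 0, "tz": -0.05, "ax": 0, "ay": 0, "az": 0, "claw": 2.6}])

```text
time_s: 24.27
tcp_pos: [0.5593, -0.1134, 0.0292]
ee_rot: [[0.998, -0.062, -0.01], [-0.062, -0.998, -0.001], [-0.009, 0.001, -1.0]]
wrist_force: [-8.3, -3.5, -0.1]
gripper_width: 0.299
gripper_force: 4.1
```

drive_tool(rows=[{"tx": 0, "ty": 0.1, "tz": 0, "ax": 0, "ay": 0, "az": 0, "claw": 2.6}, {"tx": 0, "ty": 0.1, "tz": 0, "ax": 0, "ay": 0, "az": 0, "claw": 2.6}, {"tx": 0.1, "ty": 0.05, "tz": 0, "ax": 0, "ay": 0, "az": 0, "claw": 2.6}, {"tx": 0, "ty": 0, "tz": 0, "ax": 0, "ay": 0, "az": 0, "claw": 2.6}])

```text
time_s: 24.6
tcp_pos: [0.5629, -0.1153, 0.0299]
ee_rot: [[0.998, -0.061, -0.003], [-0.061, -0.998, -0.0], [-0.003, 0.0, -1.0]]
wrist_force: [-4.8, -1.1, -1.6]
gripper_width: 0.297
gripper_force: 2.5
```

```bash
python3 go.py 545 -111 27;python3 chk.py t7
```

```text
t 24.6 tcp [ 562.9 -115.3   29.9] F [-4.8 -1.1 -1.6] w 25.8 j [  5.  28. -19.  -0. -44.  82.]
shift cm [-1.82 -0.32  0.3 ] heading -3.5 z [-0.0034 -0.     -1.    ]
crate shift mm(img right,down) [[0.06, 0.07, 0.41], [-0.01, -0.04, 0.7]]
```

Moving again and the crate is still in place. Continuing.

drive_tool(rows=[{"tx": 0.15, "ty": 0, "tz": 0.05, "ax": 0, "ay": 0, "az": 0, "claw": 2.6}, {"tx": 0.15, "ty": 0, "tz": 0.05, "ax": 0, "ay": 0, "az": 0, "claw": 2.6}, {"tx": 0.15, "ty": 0, "tz": 0, "ax": 0, "ay": 0, "az": 0, "claw": 2.6}, {"tx": 0.15, "ty": 0, "tz": 0, "ax": 0, "ay": 0, "az": 0, "claw": 2.6}])

```text
time_s: 24.98
tcp_pos: [0.5679, -0.1162, 0.0288]
ee_rot: [[0.998, -0.061, -0.006], [-0.061, -0.998, -0.001], [-0.006, 0.001, -1.0]]
wrist_force: [-7.9, -2.3, 1.1]
gripper_width: 0.3
gripper_force: 3.6
```

drive_tool(rows=[{"tx": 0.2, "ty": 0, "tz": 0, "ax": 0, "ay": 0, "az": 0, "claw": 2.6}, {"tx": 0.2, "ty": 0, "tz": 0, "ax": 0, "ay": 0, "az": 0, "claw": 2.6}, {"tx": 0.2, "ty": 0, "tz": 0, "ax": 0, "ay": 0, "az": 0, "claw": 2.6}, {"tx": 0.2, "ty": 0, "tz": 0, "ax": 0, "ay": 0, "az": 0, "claw": 2.6}])

```text
time_s: 25.32
tcp_pos: [0.5744, -0.1172, 0.0286]
ee_rot: [[0.998, -0.062, -0.009], [-0.062, -0.998, -0.001], [-0.009, 0.002, -1.0]]
wrist_force: [-8.9, -4.6, 1.8]
gripper_width: 0.297
gripper_force: 4.6
```

drive_tool(rows=[{"tx": 0.2, "ty": 0, "tz": 0, "ax": 0, "ay": 0, "az": 0, "claw": 2.6}, {"tx": 0.2, "ty": 0, "tz": 0, "ax": 0, "ay": 0, "az": 0, "claw": 2.6}, {"tx": 0.2, "ty": 0, "tz": 0, "ax": 0, "ay": 0, "az": 0, "claw": 2.6}, {"tx": 0.2, "ty": 0, "tz": 0, "ax": 0, "ay": 0, "az": 0, "claw": 2.6}])

```text
time_s: 25.65
tcp_pos: [0.5855, -0.1171, 0.0292]
ee_rot: [[0.998, -0.061, -0.002], [-0.061, -0.998, -0.0], [-0.002, 0.001, -1.0]]
wrist_force: [-2.3, -0.2, -0.6]
gripper_width: 0.297
gripper_force: 1.5
```

drive_tool(rows=[{"tx": 0.2, "ty": 0, "tz": 0, "ax": 0, "ay": 0, "az": 0, "claw": 2.6}, {"tx": 0.2, "ty": 0, "tz": 0, "ax": 0, "ay": 0, "az": 0, "claw": 2.6}, {"tx": 0.2, "ty": 0, "tz": 0, "ax": 0, "ay": 0, "az": 0, "claw": 2.6}, {"tx": 0.2, "ty": 0, "tz": 0, "ax": 0, "ay": 0, "az": 0, "claw": 2.6}, {"tx": 0.2, "ty": 0, "tz": 0, "ax": 0, "ay": 0, "az": 0, "claw": 2.6}])

```text
time_s: 26.07
tcp_pos: [0.5972, -0.1168, 0.0297]
ee_rot: [[0.998, -0.06, 0.001], [-0.06, -0.998, 0.0], [0.001, -0.0, -1.0]]
wrist_force: [-1.9, 0.5, -1.1]
gripper_width: 0.298
gripper_force: 1.0
```

drive_tool(rows=[{"tx": 0.2, "ty": 0, "tz": 0, "ax": 0, "ay": 0, "az": 0, "claw": 2.6}, {"tx": 0.2, "ty": 0, "tz": 0, "ax": 0, "ay": 0, "az": 0, "claw": 2.6}, {"tx": 0.2, "ty": 0, "tz": 0, "ax": 0, "ay": 0, "az": 0, "claw": 2.6}, {"tx": 0.15, "ty": 0, "tz": 0, "ax": 0, "ay": 0, "az": 0, "claw": 2.6}])

```text
time_s: 26.4
tcp_pos: [0.6042, -0.1175, 0.0295]
ee_rot: [[0.998, -0.06, 0.0], [-0.06, -0.998, -0.0], [0.0, 0.0, -1.0]]
wrist_force: [-2.0, 0.4, -0.7]
gripper_width: 0.298
gripper_force: 1.0
```

drive_tool(rows=[{"tx": 0.15, "ty": 0, "tz": 0, "ax": 0, "ay": 0, "az": 0, "claw": 2.6}, {"tx": 0.15, "ty": 0, "tz": 0, "ax": 0, "ay": 0, "az": 0, "claw": 2.6}, {"tx": 0.15, "ty": 0, "tz": 0, "ax": 0, "ay": 0, "az": 0, "claw": 2.6}, {"tx": 0.15, "ty": 0, "tz": 0, "ax": 0, "ay": 0, "az": 0, "claw": 2.6}])

```text
time_s: 26.73
tcp_pos: [0.61, -0.1179, 0.0294]
ee_rot: [[0.998, -0.061, -0.0], [-0.061, -0.998, -0.0], [-0.0, 0.0, -1.0]]
wrist_force: [-1.7, 0.1, -0.5]
gripper_width: 0.297
gripper_force: 1.0
```

drive_tool(rows=[{"tx": 0.13, "ty": 0, "tz": 0, "ax": 0, "ay": 0, "az": 0, "claw": 2.6}, {"tx": 0.13, "ty": 0, "tz": 0, "ax": 0, "ay": 0, "az": 0, "claw": 2.6}, {"tx": 0.13, "ty": 0, "tz": 0, "ax": 0, "ay": 0, "az": 0, "claw": 2.6}])

```text
time_s: 26.98
tcp_pos: [0.6138, -0.1181, 0.0294]
ee_rot: [[0.998, -0.061, -0.0], [-0.061, -0.998, -0.0], [-0.0, 0.0, -1.0]]
wrist_force: [-1.6, 0.5, 0.1]
gripper_width: 0.298
gripper_force: 1.0
```

drive_tool(rows=[{"tx": 0.13, "ty": 0, "tz": 0, "ax": 0, "ay": 0, "az": 0, "claw": 2.6}, {"tx": 0.13, "ty": 0, "tz": 0, "ax": 0, "ay": 0, "az": 0, "claw": 2.6}, {"tx": 0.1, "ty": 0, "tz": 0, "ax": 0, "ay": 0, "az": 0, "claw": 2.6}])

```text
time_s: 27.23
tcp_pos: [0.6175, -0.1183, 0.0294]
ee_rot: [[0.998, -0.061, -0.0], [-0.061, -0.998, -0.0], [-0.0, 0.0, -1.0]]
wrist_force: [-1.6, 0.4, -0.5]
gripper_width: 0.299
gripper_force: 1.0
```

drive_tool(rows=[{"tx": 0.1, "ty": 0, "tz": 0, "ax": 0, "ay": 0, "az": 0, "claw": 2.6}, {"tx": 0.1, "ty": 0, "tz": 0, "ax": 0, "ay": 0, "az": 0, "claw": 2.6}, {"tx": 0.1, "ty": 0, "tz": 0, "ax": 0, "ay": 0, "az": 0, "claw": 2.6}])

```text
time_s: 27.48
tcp_pos: [0.6204, -0.1185, 0.0294]
ee_rot: [[0.998, -0.061, -0.0], [-0.061, -0.998, 0.0], [-0.0, -0.0, -1.0]]
wrist_force: [-2.2, -0.4, -0.8]
gripper_width: 0.298
gripper_force: 1.0
```

drive_tool(rows=[{"tx": 0.1, "ty": 0, "tz": 0, "ax": 0, "ay": 0, "az": 0, "claw": 2.6}, {"tx": 0.1, "ty": 0, "tz": 0, "ax": 0, "ay": 0, "az": 0, "claw": 2.6}, {"tx": 0.1, "ty": 0, "tz": 0, "ax": 0, "ay": 0, "az": 0, "claw": 2.6}])

```text
time_s: 27.73
tcp_pos: [0.6234, -0.1187, 0.0294]
ee_rot: [[0.998, -0.061, -0.0], [-0.061, -0.998, -0.0], [-0.0, 0.0, -1.0]]
wrist_force: [-1.9, -0.1, 0.1]
gripper_width: 0.298
gripper_force: 1.0
```

drive_tool(rows=[{"tx": 0.1, "ty": 0, "tz": 0, "ax": 0, "ay": 0, "az": 0, "claw": 2.6}, {"tx": 0.1, "ty": 0, "tz": 0, "ax": 0, "ay": 0, "az": 0, "claw": 2.6}, {"tx": 0.1, "ty": 0, "tz": 0, "ax": 0, "ay": 0, "az": 0, "claw": 2.6}])

```text
time_s: 27.98
tcp_pos: [0.6264, -0.1189, 0.0295]
ee_rot: [[0.998, -0.061, -0.0], [-0.061, -0.998, 0.0], [-0.0, 0.0, -1.0]]
wrist_force: [-2.0, -0.6, -1.5]
gripper_width: 0.3
gripper_force: 1.0
```

drive_tool(rows=[{"tx": 0.1, "ty": 0, "tz": 0, "ax": 0, "ay": 0, "az": 0, "claw": 2.6}, {"tx": 0.1, "ty": 0, "tz": 0, "ax": 0, "ay": 0, "az": 0, "claw": 2.6}])

```text
time_s: 28.15
tcp_pos: [0.6269, -0.119, 0.0289]
ee_rot: [[0.998, -0.061, -0.003], [-0.061, -0.998, 0.0], [-0.003, -0.0, -1.0]]
wrist_force: [-4.3, 0.3, 0.3]
gripper_width: 0.298
gripper_force: 2.4
```

Contact with the blue plate. I'll press gently.

drive_tool(rows=[{"tx": 0.1, "ty": 0, "tz": 0, "ax": 0, "ay": 0, "az": 0, "claw": 2.6}, {"tx": 0.1, "ty": 0, "tz": 0, "ax": 0, "ay": 0, "az": 0, "claw": 2.6}])

```text
time_s: 28.32
tcp_pos: [0.6272, -0.1191, 0.0283]
ee_rot: [[0.998, -0.061, -0.007], [-0.061, -0.998, 0.0], [-0.007, 0.0, -1.0]]
wrist_force: [-7.8, 0.7, -0.3]
gripper_width: 0.296
gripper_force: 3.8
```

drive_tool(rows=[{"tx": 0.08, "ty": 0, "tz": 0, "ax": 0, "ay": 0, "az": 0, "claw": 2.6}, {"tx": 0.05, "ty": 0, "tz": 0, "ax": 0, "ay": 0, "az": 0, "claw": 2.6}, {"tx": 0, "ty": 0, "tz": 0, "ax": 0, "ay": 0, "az": 0, "claw": 2.6}])

```text
time_s: 28.57
tcp_pos: [0.6272, -0.1192, 0.0278]
ee_rot: [[0.998, -0.062, -0.01], [-0.062, -0.998, 0.001], [-0.01, 0.0, -1.0]]
wrist_force: [-8.0, 1.0, -0.9]
gripper_width: 0.299
gripper_force: 4.1
```

drive_tool(rows=[{"tx": -0.5, "ty": 0, "tz": 0, "ax": 0, "ay": 0, "az": 0, "claw": 2.6}, {"tx": -1.2, "ty": 0, "tz": 0, "ax": 0, "ay": 0, "az": 0, "claw": 2.6}, {"tx": -2, "ty": 0, "tz": 0, "ax": 0, "ay": 0, "az": 0, "claw": 2.6}, {"tx": -2.4, "ty": 0, "tz": 0, "ax": 0, "ay": 0, "az": 0, "claw": 2.6}, {"tx": -2.4, "ty": 0, "tz": 0, "ax": 0, "ay": 0, "az": 0, "claw": 2.6}, {"tx": -2, "ty": 0, "tz": -2, "ax": 0, "ay": 0, "az": 0, "claw": 2.6}, {"tx": -0.5, "ty": 0, "tz": -3, "ax": 0, "ay": 0, "az": 0, "claw": 2.6}, {"tx": 0, "ty": 0, "tz": -3, "ax": 0, "ay": 0, "az": 0, "claw": 2.6}, {"tx": 0, "ty": 0, "tz": -2, "ax": 0, "ay": 0, "az": 0, "claw": 2.6}, {"tx": 0, "ty": 0, "tz": 0, "ax": 0, "ay": 0, "az": 0, "claw": 2.6}])

```text
time_s: 29.4
tcp_pos: [0.5275, -0.1127, 0.1361]
ee_rot: [[0.998, -0.059, 0.017], [-0.059, -0.998, -0.001], [0.017, -0.0, -1.0]]
wrist_force: [0.2, -0.4, 0.1]
gripper_width: 0.298
gripper_force: 0.0
```

drive_tool(rows=[{"tx": -2, "ty": 0, "tz": -2, "ax": 0, "ay": 0, "az": 0, "claw": 2.6}, {"tx": -3, "ty": 0, "tz": -2, "ax": 0, "ay": 0, "az": 0, "claw": 2.6}, {"tx": -2, "ty": 0, "tz": -1, "ax": 0, "ay": 0, "az": 0, "claw": 2.6}, {"tx": 0, "ty": 0, "tz": 0, "ax": 0, "ay": 0, "az": 0, "claw": 2.6}, {"tx": 0, "ty": 0, "tz": 0, "ax": 0, "ay": 0, "az": 0, "claw": 2.6}])

```text
time_s: 29.82
tcp_pos: [0.4532, -0.1082, 0.181]
ee_rot: [[0.998, -0.06, 0.006], [-0.06, -0.998, 0.0], [0.006, -0.001, -1.0]]
wrist_force: [0.4, 0.1, -1.3]
gripper_width: 0.303
gripper_force: 0.0
```

```bash
python3 chk.py t8; python3 go.py 545 -111 27
python3 - <<'E'
from fit import *
p,d=capture('top');W=cloud('top',d);Z=W[...,2];y=W[...,1];x=W[...,0]
for n,yy in(('red',.069),('blue',-.119)):
    m=(d>0)&(abs(Z-.081)<.006)&(abs(y-yy)<.042)&(x>.61)&(x<.73);k=circ(W[m]);q=np.array([666,-25]);s,c=-.0607,.998;D=k[0]-q
    print(n,k,'crate',D@[c,s],D@[-s,c],'z',np.median(Z[m]))
E
```

```text
crate shift mm(img right,down) [[-0.0, 0.08, 0.27], [0.0, 0.0, 0.72]]
t 29.87 tcp [ 453.2 -108.2  180.1] F [ 0.3 -0.   0.4] w 25.8 j [  7.   7. -23.   0. -59.  80.]
shift cm [ 9.12 -0.27 15.35] heading -3.45 z [ 3.9e-03  1.0e-04 -1.0e+00]
red (array([670.8,  70.3]), 38.9) crate -0.9943100000000449 95.40075999999999 z 0.08095617806683754
blue (array([ 676.4, -119.2]), 44.1) crate 16.09713999999998 -93.38032 z 0.0809159324416911
```

View pics/t8.png

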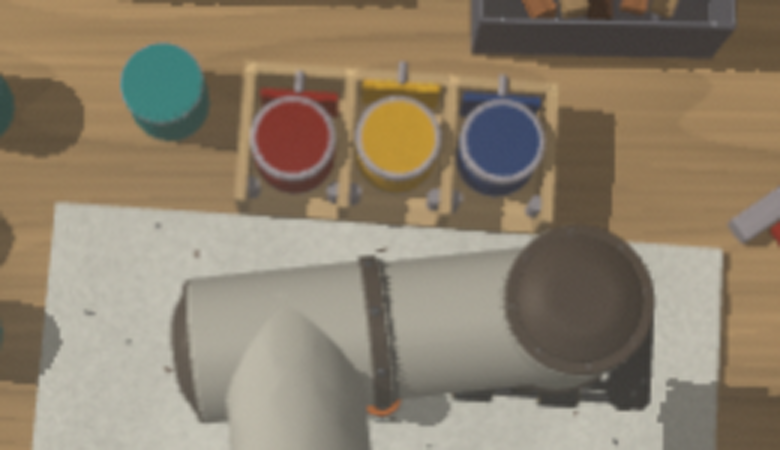

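The picture shows all three tins upright in their own cells at (293,135), (398,137) and (500,140). Both tins are against their plates, the catches have closed behind them and the crate is unmoved. I'm handing in.

```bash
python3 -c "
from station import *;print(finish_job())"
```

```text
the job is handed in; nothing more can be done
None
```

The red and blue tins are upright in their own cells, pressed against their stop plates with about 8–9 N and with the catches closed behind them; the crate shows no measurable shift, and I handed the job in at about 30 s.

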